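# Put the clay pots' lids on

## Robot

A 6-joint arm with a two-finger parallel gripper is mounted at the origin on the work surface. World frame = base frame: x ahead of the robot, y to its left, z up, the work surface at z = 0. Lengths are in m, angles in rad, forces in N, time in s.
With the tool pointing down it reaches from about 0.3 to 0.875 m from the base axis. Payload 6.4 kg.
Tool frame: the origin (TCP) lies at the centre of the arm's flange, where the gripper is bolted on; the fingertips stand 173 mm ahead of it and the grasp point (between the pads) lies ctrl.grip_point_offset ahead of it (ctrl.grip_point_offset is the distance from the TCP to the grasp point, in m); z points along the fingers, y is the direction in which the jaws open and shut (so a half turn about z gives the same grasp; the last joint's range is limited). The gripper opens to 85 mm and grips with 20 to 120 N. Pads are 22 mm wide; open, the fingers measure 114 mm over their backs; the gripper's body (76 mm by 85 mm) begins 54 mm behind the grasp point. The pads swing forward as they close: fully open they stand 13 mm farther back than shut.
Start: joints at [0.927, 0.181, 1.607, -0, 1.354, -0.206], TCP at [0.244, 0.521, 0.405] pointing down, gripper open.
Joint ranges: [-2.99, 2.99], [-0.89, 2.07], [0.3, 2.58], [-1.14, 4.28], [0, 2.63], [-3.12, 3.12]. Speed limits (rad/s): [2.57, 2.57, 3.01, 3.14, 3.14, 3.14].

## Interface

Orientations are given as a unit quaternion [w, x, y, z].
In Python, from bench import ctrl, cams, boxes_of, landmark_of gives the robot as it stands.
- The arm moves only by the shell command python3 -m handwheel 'ROWS'. ROWS is JSON, a list of rows, each an object with "offset": the shift along the tool's x, y, z in m, a list of three; "spin": the turn about the tool's z in degrees; "grip": the opening, from 0 (shut) to 1 (fully open). A call has 1 to 20 rows; each row is the pose to reach, as a shift and turn from the pose commanded when the call began, along the tool's axes at that moment; what a row does not reach only later rows make up. A row lasts 1/8 s, in which the tool goes at most 62.5 mm and 10.7 degrees, less where a joint would pass 70% of its speed; a pose out of reach is approached as far as the arm can. A call with a gripper value outside its range is refused whole. The fingers move at their own pace and stop on an object; the grip force is fixed at half the most. Time passes only in rows, so rows that repeat a pose let the fingers close. It gives the time, the measured TCP pose, the force and the opening at its end, in the units of the state.
- ctrl.get_obs(): the state, without advancing time (a new reading comes with each control period).
- cams.camera(name): name is "scene" or "top" or "wrist"; returns a dict with "color" (480x640x3 uint8, red, green, blue), "camera_matrix" (3x3 intrinsics, pixels), "view" (4x4, takes a point from world to camera coordinates); the wrist camera has in their place "tool_from_camera" (4x4, takes a point from camera to tool coordinates, whose origin is the TCP and whose axes are the flange's). Camera axes: x right, y up, looking along -z (the intrinsics and any distortion apply to the point x, -y, -z); pixel columns grow to the right and rows downward; lengths in m; the calibration is good to about 2 mm. A picture is of the moment at which its call begins: read the wrist's pose just before it. There is no depth.
- ctrl.hand_in(): hands the job in, once; it reports no verdict.
Trained networks look in a picture, given as the dict that the camera call returned (one of the last four; its "shot" number tells which), for a name from the list of things; names that differ only in an ending like _2 or _b are one class to them, and where a whole thing is asked for, a point or a joint stands for the part that bears it (a point fixed in the world has none). Each returns a list of dicts, best first, with "confidence" (0 to 1); they miss things now and then, are a little off and sometimes report something else, mostly with a low value. They report only what shows in the picture. A call takes as long as a camera call. They do not tell look-alikes from the thing itself.
- boxes_of(picture, thing): "uv" ([column, row] in pixels, amid what is visible of it).
- landmark_of(picture, thing): "uv" ([column, row] in pixels: a listed point, or the origin of a listed thing).
The state is a dict: "time_s": time; "q": joint angles; "dq": joint speeds; "joint_efforts": joint torques, N m; "eef_pos": TCP position; "eef_rot": TCP orientation; "wrist_force": force on the tool from outside, world axes, zero at the start; "torque": the same for the moment, N m; "opening": opening from 0.0 (shut) to 1.0 (fully open).
Only numpy, scipy, OpenCV 4.12 (cv2) and the standard library are available. Lean on these libraries where they do the work, as an engineer would, in place of code of your own. Each camera call takes 0.05 s, during which the arm holds its last target.

## Task

The fired pots are ready for storage: put each of the four clay lids on the pot of its own shape and size, so that it sits flat, centred, and on the square pots squared up with the sides. Set the lids down rather than dropping them, and leave the pots and the blue cup standing where they are.

Things in the scene. Friction and masses are not known exactly. Their poses are not given: they have to be found in the camera images.
- pot_small_round: An open small round pot of plain fired clay, 60 mm in diameter, 70 mm high, walls 5 mm, mouth 50 mm inside; empty, upright and loose. Origin: centre of its underside; z up.
- pot_large_round: An open large round pot of plain fired clay, 88 mm in diameter, 85 mm high, walls 6 mm, mouth 76 mm inside; empty, upright and loose. Origin: centre of its underside; z up.
- pot_small_square: An open small square pot of plain fired clay, 60 mm a side, 62 mm high, walls 5 mm, mouth 50 mm inside; empty, upright and loose. Origin: centre of its underside; z up; x and y square to its sides.
- pot_large_square: An open large square pot of plain fired clay, 84 mm a side, 78 mm high, walls 6 mm, mouth 72 mm inside; empty, upright and loose. Origin: centre of its underside; z up; x and y square to its sides.
- lid_small_round: The lid of the small round pot: a flat round clay plate 66 mm in diameter, 7 mm thick, with a centred 36 mm diameter plug 8 mm deep beneath it and a centred upright 22 mm diameter round knob 30 mm high on top. It lies the right way up, standing on its plug. Origin: centre of the plug's underside, so plate 8 to 15 mm and knob 15 to 45 mm above it; z up.
- lid_large_round: The lid of the large round pot: a flat round clay plate 96 mm in diameter, 7 mm thick, with a centred 60 mm diameter plug 8 mm deep beneath it and a centred upright 22 mm diameter round knob 30 mm high on top. It lies the right way up, standing on its plug. Origin: centre of the plug's underside, so plate 8 to 15 mm and knob 15 to 45 mm above it; z up.
- lid_small_square: The lid of the small square pot: a flat square clay plate 66 mm a side, 7 mm thick, with a centred 35 mm square plug 8 mm deep beneath it and a centred upright 22 mm square knob 30 mm high on top. It lies the right way up, standing on its plug. Origin: centre of the plug's underside, so plate 8 to 15 mm and knob 15 to 45 mm above it; z up; x and y square to the sides of plate, plug and knob.
- lid_large_square: The lid of the large square pot: a flat square clay plate 90 mm a side, 7 mm thick, with a centred 56 mm square plug 8 mm deep beneath it and a centred upright 22 mm square knob 30 mm high on top. It lies the right way up, standing on its plug. Origin: centre of the plug's underside, so plate 8 to 15 mm and knob 15 to 45 mm above it; z up; x and y square to the sides of plate, plug and knob.
- blue_cup: An empty blue plastic water cup, 66 mm across the rim, 85 mm high, loose, standing among the pots; not part of the job. Origin: centre of its underside.
Mind the look-alikes: they are no part of the job. What is shaped like the lid_small_square but white is not meant. What is shaped like the lid_small_round but white is not meant.

How it is judged:
By the outcome, as a careful person would: the job done as asked, in the order asked, and still so for the second after the job is handed in, with the robot touching nothing.
It also fails if it takes over 115 s, if anything falls off the work surface, if the arm or the gripper's body presses on something with over 40 N, if the wrist force passes 120 N, or if a joint passes its speed limit or range.

## Working session

There is one attempt and no reset: what is moved stays moved. The work goes in short steps, Python scripts to look and compute and a shell command to move; the robot and the scene stay as the last step left them, time stands still between calls to the robot, and variables do not carry over. Pictures are saved under pics/ and viewed, and the job is handed in when it is done.

```bash
mkdir -p pics; ls; python3 - <<'E'
from bench import ctrl,cams
import cv2,numpy as np
print(ctrl.get_obs(), ctrl.grip_point_offset)
for n in ["scene","top","wrist"]:
    p=cams.camera(n); cv2.imwrite(f"pics/{n}0.png",p["color"][:,:,::-1])
    print(n,{k:(v.tolist() if hasattr(v,'tolist') else v) for k,v in p.items() if k!="color"})
E
```

```text
pics
{'time_s': 0.0, 'q': array([ 9.26688193e-01,  1.81527388e-01,  1.60801515e+00,  3.46860936e-05,
        1.35375967e+00, -2.06284062e-01]), 'dq': array([-0.00109463, -0.00113883, -0.0007152 ,  0.00225338, -0.00074134,
        0.00115925]), 'joint_efforts': array([-1.61327494e-03, -4.44878304e+01, -3.51324928e+01, -6.11023552e-04,
        9.18926817e-03, -3.69052501e-06]), 'eef_pos': array([0.24359972, 0.520572  , 0.4037881 ]), 'eef_rot': array([-3.68020871e-04,  2.17171333e-01,  9.76133127e-01, -7.71682352e-04]), 'wrist_force': array([-0.98937224,  0.10305519, -0.52093698]), 'torque': array([-0.0179175 ,  0.02272602, -0.01795536]), 'opening': 0.99560215482208} 0.1547
scene {'camera_matrix': [[536.7552803963885, 0.0, 316.2726839754896], [0.0, 536.7552803963885, 244.23415563247738], [0.0, 0.0, 1.0]], 'view': [[-0.10967422649788942, 0.99379826440198, -0.018345945429489145, 0.04292531357682402], [-0.7501783602625407, -0.07065185030242128, 0.6574501835444645, 0.4078190345042352], [0.6520766763471113, 0.08586807160089477, 0.753274639453399, -1.679197954936222], [0.0, 0.0, 0.0, 1.0]], '
[... 200 characters left out ...]
0880281467905961, 0.05790091143762117], [0.974390545237851, -0.08869736758631937, 0.2066297227756465, -0.5354156652640794], [-0.2058603968023626, 0.017835757852613914, 0.9784188176697113, -1.088831152406033], [0.0, 0.0, 0.0, 1.0]], 'shot': 2}
wrist {'camera_matrix': [[420.62813333753616, 0.0, 325.5662271974618], [0.0, 420.62813333753616, 237.42044142780946], [0.0, 0.0, 1.0]], 'tool_from_camera': [[-0.0009808511061561065, 0.9453194454844905, 0.3261444218747292, 0.08372119010511218], [0.999999069049133, 0.0012365968320287427, -0.0005768267855948157, -0.0005404628978836756], [-0.0009485947359731464, 0.3261435524691065, -0.9453197783559044, 0.03202002322864711], [0.0, 0.0, 0.0, 1.0]], 'shot': 3}
```

View pics/top0.png

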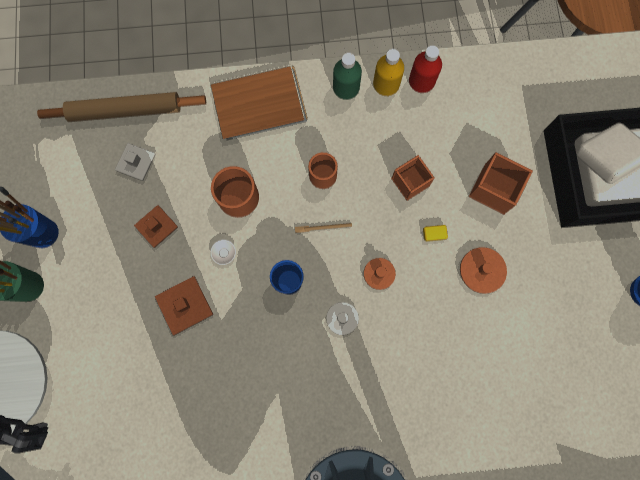

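View pics/scene0.png

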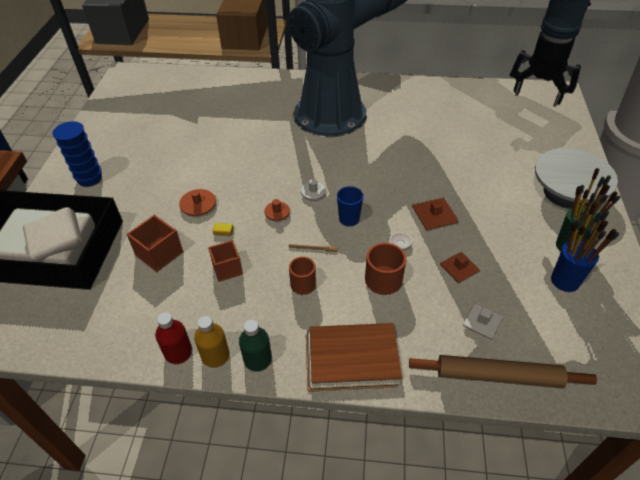

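View pics/wrist0.png

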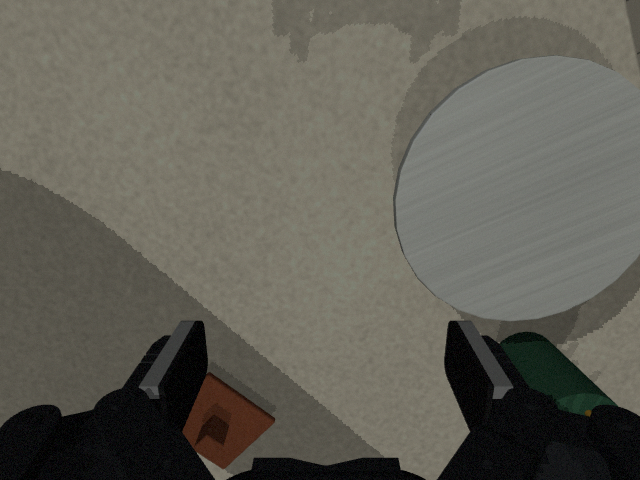

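```bash
cat > h.py <<'E'
import numpy as np,cv2,json
from scipy.optimize import minimize
from scipy.spatial.transform import Rotation as R
from bench import ctrl,cams,boxes_of,landmark_of
CV=np.diag([1.,-1,-1,1])
def cam(n):
    o=ctrl.get_obs(); p=cams.camera(n)
    if n=="wrist":
        T=np.eye(4); q=o["eef_rot"]; T[:3,:3]=R.from_quat([q[1],q[2],q[3],q[0]]).as_matrix(); T[:3,3]=o["eef_pos"]
        V=np.linalg.inv(T@np.array(p["tool_from_camera"]))
    else: V=np.array(p["view"])
    p["P"]=CV@V; p["K"]=np.array(p["camera_matrix"]); return p
def proj(p,X):
    X=np.atleast_2d(X); c=X@p["P"][:3,:3].T+p["P"][:3,3]; u=c@p["K"].T; return u[:,:2]/u[:,2:]
def unproj(p,uv,z):
    Rm,t=p["P"][:3,:3],p["P"][:3,3]; d=Rm.T@np.linalg.inv(p["K"])@np.array([uv[0],uv[1],1.]); C=-Rm.T@t
    return C+d*(z-C[2])/d[2]
def ring(shape,w,z):
    if shape=="round":
        a=np.linspace(0,2*np.pi,60,endpoint=False); return np.c_[w/2*np.cos(a),w/2*np.sin(a),0*a+z]
    s=w/2; return np.array([[s,s,z],[-s,s,z],[-s,-s,z],[s,-s,z]])
D={"pot_small_round":("round",60,70),"pot_large_round":("round",88,85),"pot_small_square":("square",60,62),"pot_large_square":("square",84,78),
"lid_small_round":("round",66,36),"lid_large_round":("round",96,60),"lid_small_square":("square",66,35),"lid_large_square":("square",90,56)}
def parts(n):
    s,w,h=D[n]
    if n[:3]=="pot": P=[[ring(s,w,0),ring(s,w,h)]]
    else: P=[[ring(s,h,0),ring(s,h,8)],[ring(s,w,8),ring(s,w,15)],[ring(s,22,15),ring(s,22,45)]]
    return [np.vstack(x)/1000 for x in P]
def render(p,n,x,y,yaw,z=0,ss=4,roi=None):
    u0,v0,u1,v1=roi; m=np.zeros(((v1-v0)*ss,(u1-u0)*ss),np.uint8); c,s=np.cos(yaw),np.sin(yaw)
    for q in parts(n):
        X=np.c_[x+c*q[:,0]-s*q[:,1],y+s*q[:,0]+c*q[:,1],q[:,2]+z]
        uv=(proj(p,X)-[u0,v0]+.5)*ss-.5
        cv2.fillConvexPoly(m,cv2.convexHull(np.round(uv*16).astype(np.int32)),255,shift=4)
    return cv2.resize(m,(u1-u0,v1-v0),interpolation=cv2.INTER_AREA)/255.
def clay(img):
    f=img.astype(float); return np.clip((f[:,:,0]/(f[:,:,2]+1)-1.55)/.3+.5,0,1)  # r/b
def fit(ps,n,x,y,yaw=0.,z=0,pad=12):
    dat=[]
    for p in ps:
        q=np.vstack(parts(n))*[1.42,1.42,1]+[x,y,z]; uv=proj(p,q); a=uv.min(0)-pad; b=uv.max(0)+pad
        roi=[max(0,int(a[0])),max(0,int(a[1])),min(640,int(b[0])),min(480,int(b[1]))]
        dat.append((p,roi,clay(p["color"])[roi[1]:roi[3],roi[0]:roi[2]]))
    f=lambda v:sum(((render(p,n,v[0]/100,v[1]/100,v[2],z,roi=r)-m)**2).sum() for p,r,m in dat)
    best=None
    yaws=[yaw] if D[n][0]=="round" else yaw+np.radians([0,22,45,67])
    for w in yaws:
        r=minimize(f,[x*100,y*100,w],method="Nelder-Mead",options=dict(initial_simplex=np.array([[x*100,y*100,w],[x*100+1,y*100,w],[x*100,y*100+1,w],[x*100,y*100,w+.2]]),xatol=.003,fatol=.01,maxiter=200))
        if best is None or r.fun<best.fun: best=r
    v=best.x; yw=(np.degrees(v[2])+45)%90-45 if D[n][0]=="square" else 0
    return v[0]/100,v[1]/100,yw,best.fun
E
cat > m.py <<'E'
from h import *
t,s=cam("top"),cam("scene")
g={"lid_large_round":(484,268),"lid_small_round":(379,273),"lid_large_square":(183,305),"lid_small_square":(156,226),"pot_large_round":(235,190),"pot_small_round":(322,170),"pot_small_square":(413,177),"pot_large_square":(502,183)}
for n,uv in g.items():
    z=.015 if n[0]=="l" else D[n][2]/2000
    X=unproj(t,uv,z)
    for lab,ps in (("t",[t]),("s",[s]),("ts",[t,s])):
        print(n,lab,"x %.4f y %.4f yaw %.1f cost %.1f"%fit(ps,n,X[0],X[1]))
    print('  nets',[ (np.round(unproj(t,d["uv"],0)[:3],3).tolist(),round(d["confidence"],2)) for d in landmark_of(t,n)[:3]])
d=landmark_of(t,"blue_cup");print([(unproj(t,q["uv"],0),q["confidence"]) for q in d])
E
python3 m.py
```

```text
lid_large_round t x 0.4374 y -0.3119 yaw 0.0 cost 163.8
lid_large_round s x 0.4337 y -0.3111 yaw 0.0 cost 472.2
lid_large_round ts x 0.4367 y -0.3113 yaw 0.0 cost 675.9
  nets [([0.438, -0.308, 0.0], 0.84)]
lid_small_round t x 0.4495 y -0.0978 yaw 0.0 cost 15.4
lid_small_round s x 0.4461 y -0.0968 yaw 0.0 cost 12.4
lid_small_round ts x 0.4488 y -0.0972 yaw 0.0 cost 48.5
  nets [([0.448, -0.103, 0.0], 0.97), ([0.364, -0.016, 0.0], 0.69)]
lid_large_square t x 0.4208 y 0.3066 yaw 22.7 cost 45.7
lid_large_square s x 0.4183 y 0.3078 yaw 23.1 cost 24.6
lid_large_square ts x 0.4201 y 0.3070 yaw 23.0 cost 97.4
  nets [([0.419, 0.309, 0.0], 0.92), ([0.641, -0.187, 0.0], 0.44)]
lid_small_square t x 0.5916 y 0.3585 yaw 38.5 cost 34.3
lid_small_square s x 0.5889 y 0.3592 yaw 38.0 cost 23.5
lid_small_square ts x 0.5911 y 0.3582 yaw 38.1 cost 80.1
  nets [([0.738, 0.396, 0.0], 0.56)]
pot_large_round t x 0.6407 y 0.1831 yaw 0.0 cost 54.7
pot_large_round s x 0.6354 y 0.1834 yaw 0.0 cost 61.4
pot_large_round ts x 0.6392 y 0.1829 yaw 0.0 cost 152.3
  nets [([0.649, 0.19, 0.0], 0.98)]
pot_small_round t x 0.6728 y -0.0010 yaw 0.0 cost 35.9
pot_small_round s x 0.6676 y -0.0006 yaw 0.0 cost 171.9
pot_small_round ts x 0.6711 y -0.0007 yaw 0.0 cost 231.9
  nets [([0.673, -0.007, 0.0], 0.69)]
pot_small_square t x 0.6414 y -0.1866 yaw 28.3 cost 23.7
pot_small_square s x 0.6383 y -0.1862 yaw 26.0 cost 221.4
pot_small_square ts x 0.6402 y -0.1860 yaw 27.4 cost 277.1
  nets [([0.64, -0.186, 0.0], 0.76), ([0.589, 0.363, 0.0], 0.6)]
pot_large_square t x 0.6098 y -0.3647 yaw -34.3 cost 38.4
pot_large_square s x 0.6070 y -0.3640 yaw -35.6 cost 299.2
pot_large_square ts x 0.6091 y -0.3641 yaw -34.5 cost 381.7
  nets [([0.613, -0.36, 0.0], 0.78), ([0.644, -0.186, 0.0], 0.34)]
[(array([0.64024657, 0.19166294, 0.        ]), 0.71), (array([0.44491331, 0.08766237, 0.        ]), 0.69)]
```

```bash
python3 - <<'E'
import cv2,numpy as np
a=cv2.imread("pics/top0.png")
c1=cv2.resize(a[140:340,110:250],None,fx=2.8,fy=2.8,interpolation=cv2.INTER_CUBIC)
c2=cv2.resize(a[225:340,325:515],(392,237),interpolation=cv2.INTER_CUBIC)
c2=np.vstack([c2,np.zeros((560-237,392,3),np.uint8)])
cv2.imwrite("pics/crop0.png",np.hstack([c1,c2]))
E
```

```text
(no output)
```

View pics/crop0.png

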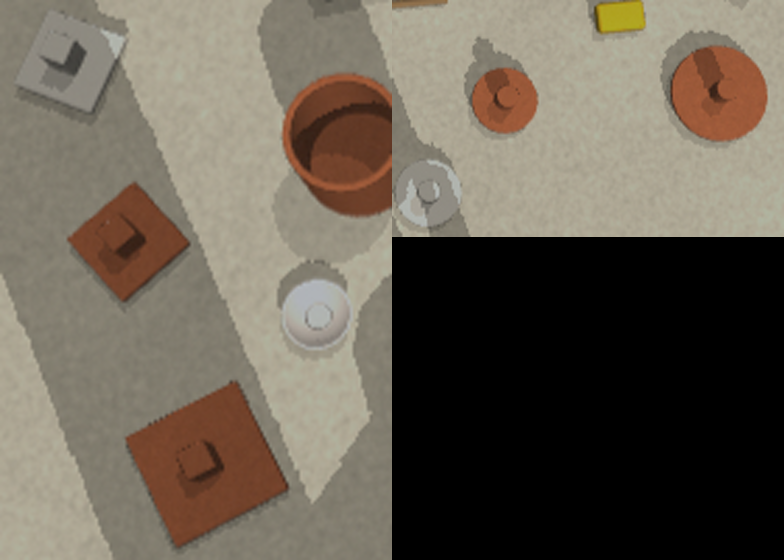

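Candidates (top view): clay square lids (156,226) small and (183,305) large, with white square (135,162) not meant. Clay round lids (379,273) small and (484,270) large, with white round (342,319) and a white bowl (222,251) not meant. The crop confirms the clay ones. First a wrist-camera survey.

```bash
cat >> h.py <<'E'
def go(x,y,z,yaw,half=True):
    "offset/spin to put the TCP at x,y,z with jaw yaw (deg)"
    o=ctrl.get_obs(); q=o["eef_rot"]; M=R.from_quat([q[1],q[2],q[3],q[0]]).as_matrix()
    d=M.T@(np.array([x,y,z])-o["eef_pos"]); cy=np.degrees(np.arctan2(M[1,1],M[0,1])); s=cy-yaw
    print("t %.2f"%o["time_s"],"pos",np.round(o["eef_pos"],4),"yaw %.1f q6 %.0f"%(cy,np.degrees(o["q"][5])),"tilt %.2f"%np.degrees(np.arccos(-M[2,2])),"open %.3f"%o["opening"],"F",np.round(o["wrist_force"],1))
    print(" offset mm",np.round(d*1000,1),"spin %.1f"%((s+180)%360-180),"rows>=",np.ceil(np.linalg.norm(d)/.0625),"final q6 ~ %.0f"%(np.degrees(np.arctan2(y,x))-(cy-((s+180)%360-180))))
E
python3 -c "
from h import *
go(.5,.2,.43,90)"
```

```text
t 0.70 pos [0.2438 0.5208 0.4047] yaw 64.9 q6 -12 tilt 0.00 open 0.999 F [0.1 0.4 0.5]
 offset mm [-368.1 -181.9  -25.3] spin -25.1 rows>= 7.0 final q6 ~ -68
```

```bash
python3 -m handwheel '[{"offset":[-0.368,-0.182,-0.025],"spin":-25.1,"grip":1},{"offset":[-0.368,-0.182,-0.025],"spin":-25.1,"grip":1},{"offset":[-0.368,-0.182,-0.025],"spin":-25.1,"grip":1},{"offset":[-0.368,-0.182,-0.025],"spin":-25.1,"grip":1},{"offset":[-0.368,-0.182,-0.025],"spin":-25.1,"grip":1},{"offset":[-0.368,-0.182,-0.025],"spin":-25.1,"grip":1},{"offset":[-0.368,-0.182,-0.025],"spin":-25.1,"grip":1},{"offset":[-0.368,-0.182,-0.025],"spin":-25.1,"grip":1},{"offset":[-0.368,-0.182,-0.025],"spin":-25.1,"grip":1}]'
cat > w.py <<'E'
from h import *
import sys
tag=sys.argv[1]
p=cam("wrist"); cv2.imwrite(f"pics/w_{tag}.png",p["color"][:,:,::-1]); 
G={"lid_large_round":(.437,-.312,0),"lid_small_round":(.449,-.097,0),"lid_large_square":(.42,.307,23),"lid_small_square":(.591,.358,38),"pot_large_round":(.639,.183,0),"pot_small_round":(.671,0,0),"pot_small_square":(.640,-.186,27.5),"pot_large_square":(.609,-.364,-34.5)}
for n,(x,y,w) in G.items():
    uv=proj(p,np.vstack(parts(n))+[x,y,0])
    if uv.min()<0 or uv[:,0].max()>639 or uv[:,1].max()>430: continue
    print(n,np.round(uv.mean(0)),"x %.4f y %.4f yaw %.1f cost %.1f"%fit([p],n,x,y,np.radians(w)))
E
python3 w.py a; python3 -c "
from h import *
go(.5,-.15,.43,90)"
```

```text
time_s: 1.82
eef_pos: [0.4996, 0.2001, 0.4295]
eef_rot: [-0.0, 0.0, 1.0, 0.0]
wrist_force: [-0.1, -0.3, -0.1]
opening: 1.003
lid_large_square [450.  97.] x 0.4205 y 0.3069 yaw 22.7 cost 280.1
lid_small_square [485. 278.] x 0.5913 y 0.3588 yaw 37.7 cost 161.4
pot_large_round [308. 338.] x 0.6396 y 0.1834 yaw 0.0 cost 555.3
pot_small_round [127. 361.] x 0.6700 y -0.0001 yaw 0.0 cost 2111.4
t 1.88 pos [0.4993 0.2007 0.4295] yaw 90.1 q6 -81 tilt 0.04 open 1.001 F [-0.3  0.1 -0.5]
 offset mm [  -0.4 -350.7   -0.6] spin 0.1 rows>= 6.0 final q6 ~ -107
```

View pics/w_a.png

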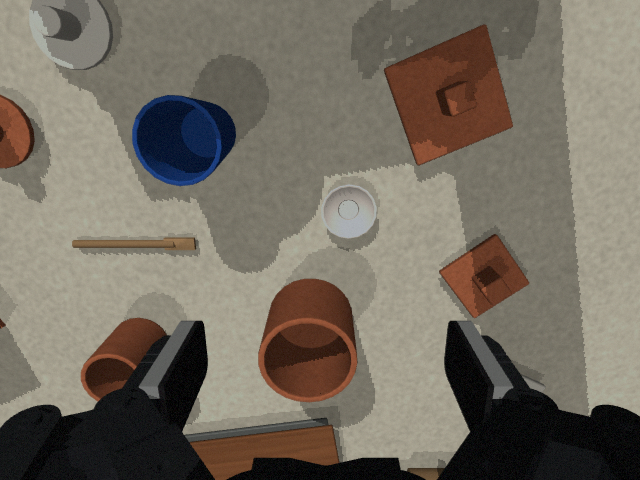

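The wrist view agrees with the top/scene fits to within about 1 mm: large square lid (450,97), small square lid (485,278), large round pot (308,338). The small round pot at (127,361) is partly behind a finger. Moving right for the other pots.

```bash
python3 -m handwheel '[{"offset":[0,-0.35,0],"spin":0,"grip":1},{"offset":[0,-0.35,0],"spin":0,"grip":1},{"offset":[0,-0.35,0],"spin":0,"grip":1},{"offset":[0,-0.35,0],"spin":0,"grip":1},{"offset":[0,-0.35,0],"spin":0,"grip":1},{"offset":[0,-0.35,0],"spin":0,"grip":1},{"offset":[0,-0.35,0],"spin":0,"grip":1},{"offset":[0,-0.35,0],"spin":0,"grip":1}]'
python3 w.py b; python3 -c "
from h import *
go(.437,-.312,.30,90)"
```

```text
time_s: 2.88
eef_pos: [0.5, -0.1485, 0.4295]
eef_rot: [-0.0, -0.001, 1.0, 0.0]
wrist_force: [0.4, -0.0, 0.7]
opening: 1.003
lid_large_round [139. 117.] x 0.4354 y -0.3093 yaw 0.0 cost 367.6
lid_small_round [384. 132.] x 0.4481 y -0.0965 yaw 0.0 cost 118.1
pot_small_round [473. 360.] x 0.6722 y 0.0004 yaw 0.0 cost 4419.3
pot_small_square [288. 330.] x 0.6383 y -0.1854 yaw 26.1 cost 196.8
pot_large_square [ 98. 306.] x 0.6067 y -0.3621 yaw -35.3 cost 616.7
t 2.92 pos [ 0.5001 -0.1483  0.4296] yaw 90.1 q6 -120 tilt 0.04 open 0.999 F [-0.4 -0.3  0.4]
 offset mm [  63.5 -163.7  129.5] spin 0.1 rows>= 4.0 final q6 ~ -126
```

View pics/w_b.png

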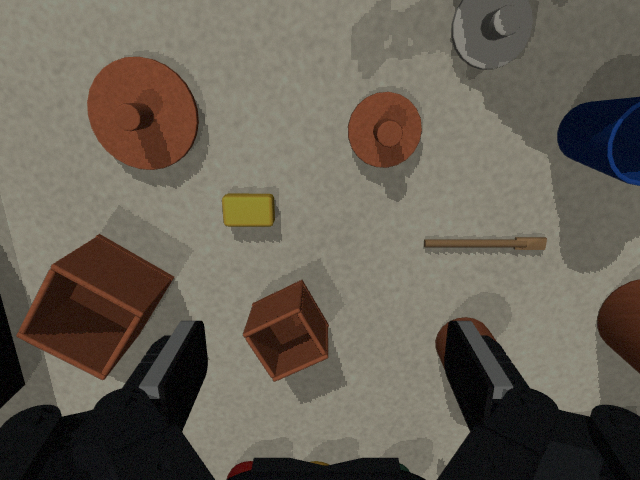

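```bash
python3 -m handwheel '[{"offset":[0.064,-0.162,0.11],"spin":0,"grip":1},{"offset":[0.064,-0.162,0.11],"spin":0,"grip":1},{"offset":[0.064,-0.162,0.11],"spin":0,"grip":1},{"offset":[0.064,-0.162,0.11],"spin":0,"grip":1},{"offset":[0.064,-0.162,0.11],"spin":0,"grip":1},{"offset":[0.064,-0.162,0.11],"spin":0,"grip":1}]'
python3 w.py c; python3 -c "
from h import *
go(.4355,-.310,.192,90)"
```

```text
time_s: 3.68
eef_pos: [0.4371, -0.3108, 0.3208]
eef_rot: [0.001, -0.001, 1.0, -0.0]
wrist_force: [0.9, -0.4, 0.9]
opening: 0.999
lid_large_round [325. 221.] x 0.4353 y -0.3102 yaw 0.0 cost 768.9
t 3.73 pos [ 0.4371 -0.3108  0.321 ] yaw 90.1 q6 -138 tilt 0.11 open 0.997 F [-0.   0.1 -0.4]
 offset mm [  1.8   0.9 129. ] spin 0.1 rows>= 3.0 final q6 ~ -125
```

View pics/w_c.png

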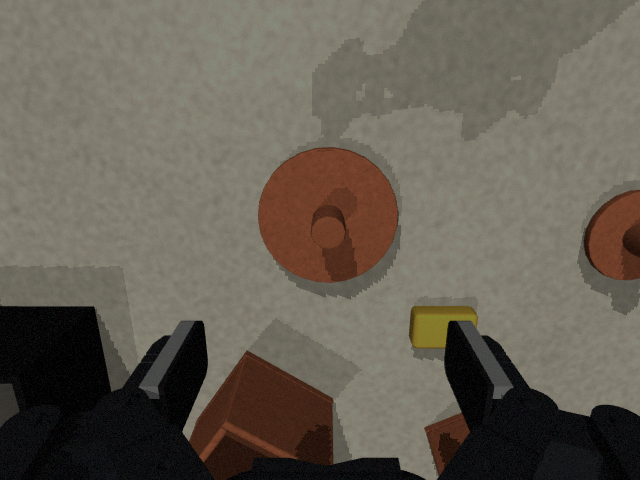

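```bash
python3 -m handwheel '[{"offset":[0.0018,0.0008,0.05],"spin":0,"grip":1},{"offset":[0.0018,0.0008,0.09],"spin":0,"grip":1},{"offset":[0.0018,0.0008,0.115],"spin":0,"grip":0.9},{"offset":[0.0018,0.0008,0.129],"spin":0,"grip":0.7},{"offset":[0.0018,0.0008,0.129],"spin":0,"grip":0.5},{"offset":[0.0018,0.0008,0.129],"spin":0,"grip":0.35},{"offset":[0.0018,0.0008,0.129],"spin":0,"grip":0.2},{"offset":[0.0018,0.0008,0.129],"spin":0,"grip":0},{"offset":[0.0018,0.0008,0.129],"spin":0,"grip":0},{"offset":[0.0018,0.0008,0.129],"spin":0,"grip":0},{"offset":[0.0018,0.0008,0.129],"spin":0,"grip":0},{"offset":[0.0018,0.0008,0.129],"spin":0,"grip":0}]'
python3 -c "
from h import *
go(.4355,-.310,.36,90)"
```

```text
time_s: 5.22
eef_pos: [0.4349, -0.3118, 0.1923]
eef_rot: [0.001, -0.0, 1.0, -0.001]
wrist_force: [-0.3, 1.7, 6.6]
opening: 0.231
t 5.22 pos [ 0.4349 -0.3118  0.1923] yaw 90.0 q6 -138 tilt 0.16 open 0.231 F [-0.3  1.7  6.6]
 offset mm [  -1.     1.5 -167.7] spin 0.0 rows>= 3.0 final q6 ~ -125
```

```bash
python3 -m handwheel '[{"offset":[0,0,-0.01],"spin":0,"grip":0},{"offset":[0,0,-0.04],"spin":0,"grip":0},{"offset":[0,0,-0.08],"spin":0,"grip":0},{"offset":[0,0,-0.12],"spin":0,"grip":0},{"offset":[0,0,-0.15],"spin":0,"grip":0},{"offset":[0,0,-0.168],"spin":0,"grip":0},{"offset":[0,0,-0.168],"spin":0,"grip":0},{"offset":[0,0,-0.168],"spin":0,"grip":0}]'
python3 - <<'E'
from h import *
p=cam("wrist");cv2.imwrite("pics/w_d.png",p["color"][:,:,::-1]);s=cam("scene");cv2.imwrite("pics/s_d.png",s["color"][:,:,::-1])
go(.6395,.183,.36,90)
E
```

```text
time_s: 6.22
eef_pos: [0.4338, -0.3109, 0.3573]
eef_rot: [-0.001, -0.0, 1.0, 0.001]
wrist_force: [-0.4, -0.1, -1.1]
opening: 0.239
t 6.33 pos [ 0.4339 -0.3109  0.357 ] yaw 90.0 q6 -138 tilt 0.17 open 0.233 F [-0.2 -0.2 -2.8]
 offset mm [-205.7  493.9   -2.3] spin 0.0 rows>= 9.0 final q6 ~ -74
```

View pics/w_d.png

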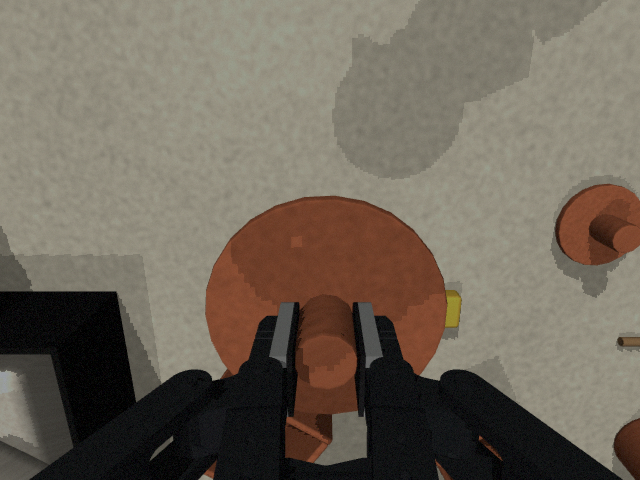

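```bash
cat >> h.py <<'E'
def held(p,n,tcp,yaw,dz,vmax=290):
    "lid pose relative to TCP (world axes) from the wrist picture, rows < vmax; compares only the plate"
    x,y=tcp[0],tcp[1]; z=tcp[2]-dz; w=D[n][1]
    m=clay(p["color"])[:vmax]
    def f(v):
        return ((render(p,n,v[0]/100,v[1]/100,v[2],z,roi=[0,0,640,vmax])-m)[150:,150:500]**2).sum()
    S=np.array([[x*100,y*100,yaw],[x*100+.5,y*100,yaw],[x*100,y*100+.5,yaw],[x*100,y*100,yaw+.1]])
    r=minimize(f,S[0],method="Nelder-Mead",options=dict(initial_simplex=S,xatol=.003,fatol=.01,maxiter=200)); v=r.x
    print(n,"held at dx %.1f dy %.1f mm from the TCP, yaw %.1f (mod 90) cost %.0f"%(v[0]*10-x*1000,v[1]*10-y*1000,(np.degrees(v[2])+45)%90-45,r.fun))
E
python3 - <<'E'
from h import *
o=ctrl.get_obs()
p=cam("wrist");held(p,"lid_large_round",o["eef_pos"],0,.1923)
held(p,"lid_large_round",o["eef_pos"],0,.1923,260)
E
```

```text
lid_large_round held at dx -0.1 dy -0.1 mm from the TCP, yaw 0.2 (mod 90) cost 90
lid_large_round held at dx -0.1 dy -0.2 mm from the TCP, yaw -0.2 (mod 90) cost 33
```

```bash
python3 -m handwheel '[{"offset":[-0.006,0.014,0],"spin":0,"grip":0},{"offset":[-0.02,0.048,0],"spin":0,"grip":0},{"offset":[-0.037,0.088,0],"spin":0,"grip":0},{"offset":[-0.054,0.13,0],"spin":0,"grip":0},{"offset":[-0.071,0.17,0],"spin":0,"grip":0},{"offset":[-0.088,0.211,0],"spin":0,"grip":0},{"offset":[-0.105,0.252,0],"spin":0,"grip":0},{"offset":[-0.122,0.293,0],"spin":0,"grip":0},{"offset":[-0.139,0.334,0],"spin":0,"grip":0},{"offset":[-0.156,0.375,0],"spin":0,"grip":0},{"offset":[-0.173,0.415,0],"spin":0,"grip":0},{"offset":[-0.188,0.451,0],"spin":0,"grip":0},{"offset":[-0.198,0.475,0],"spin":0,"grip":0},{"offset":[-0.2045,0.491,0],"spin":0,"grip":0},{"offset":[-0.2055,0.494,0],"spin":0,"grip":0},{"offset":[-0.2055,0.494,0],"spin":0,"grip":0},{"offset":[-0.2055,0.494,0],"spin":0,"grip":0}]'
python3 - <<'E'
from h import *
o=ctrl.get_obs()
p=cam("wrist");held(p,"lid_large_round",o["eef_pos"],0,.1923,260)
cv2.imwrite("pics/w_e.png",p["color"][:,:,::-1])
go(.6395,.183,.078+.1923,90)
E
```

```text
time_s: 8.5
eef_pos: [0.6395, 0.1819, 0.3587]
eef_rot: [-0.0, 0.0, 1.0, -0.0]
wrist_force: [0.2, 0.4, -1.1]
opening: 0.235
lid_large_round held at dx -5.7 dy 0.7 mm from the TCP, yaw 4.3 (mod 90) cost 4231
t 8.55 pos [0.6395 0.1819 0.3588] yaw 90.0 q6 -84 tilt 0.01 open 0.237 F [-0.  -0.6 -1.7]
 offset mm [ 0.   1.2 88.5] spin -0.0 rows>= 2.0 final q6 ~ -74
```

View pics/w_e.png

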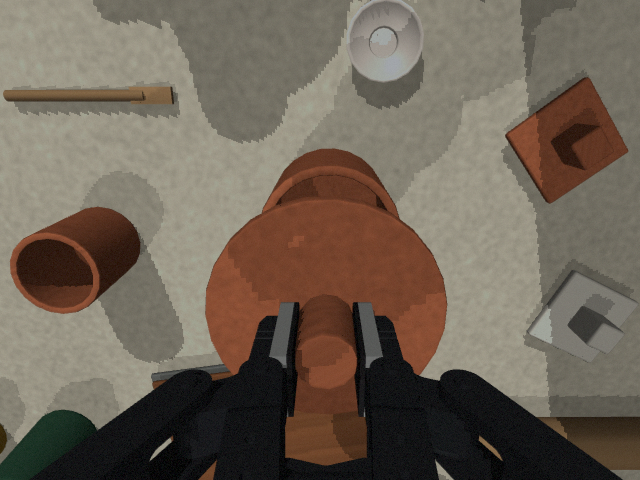

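```bash
python3 -m handwheel '[{"offset":[0,0.0012,0.02],"spin":0,"grip":0},{"offset":[0,0.0012,0.045],"spin":0,"grip":0},{"offset":[0,0.0012,0.065],"spin":0,"grip":0},{"offset":[0,0.0012,0.078],"spin":0,"grip":0},{"offset":[0,0.0012,0.084],"spin":0,"grip":0},{"offset":[0,0.0012,0.086],"spin":0,"grip":0},{"offset":[0,0.0012,0.086],"spin":0,"grip":0}]'
python3 - <<'E'
from h import *
o=ctrl.get_obs()
p=cam("wrist");s=cam("scene");t=cam("top")
cv2.imwrite("pics/e2.png",np.hstack([cv2.resize(s["color"][200:320,320:460],None,fx=2.8,fy=2.8),cv2.resize(t["color"][130:250,180:320],None,fx=2.8,fy=2.8)])[:,:,::-1])
go(.6395,.183,.077+.1923,90)
E
```

```text
time_s: 9.43
eef_pos: [0.6399, 0.1841, 0.2734]
eef_rot: [0.001, -0.0, 1.0, 0.0]
wrist_force: [0.2, -0.0, -1.4]
opening: 0.235
t 9.57 pos [0.6399 0.1841 0.2735] yaw 90.0 q6 -84 tilt 0.08 open 0.232 F [-0.3  0.3 -0.4]
 offset mm [ 0.4 -1.1  4.2] spin 0.0 rows>= 1.0 final q6 ~ -74
```

View pics/e2.png

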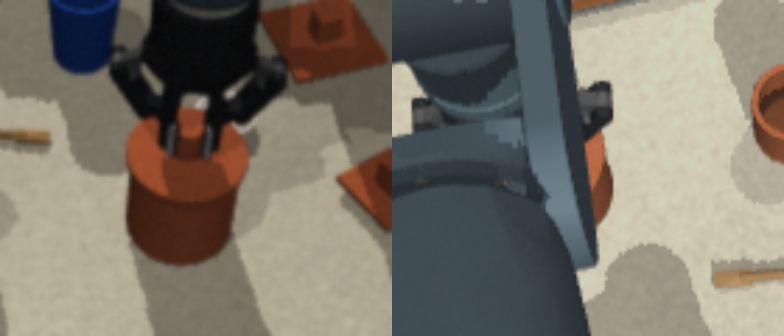

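```bash
python3 -m handwheel '[{"offset":[0,-0.001,0.001],"spin":0,"grip":0},{"offset":[0,-0.001,0.002],"spin":0,"grip":0},{"offset":[0,-0.001,0.003],"spin":0,"grip":0},{"offset":[0,-0.001,0.004],"spin":0,"grip":0},{"offset":[0,-0.001,0.004],"spin":0,"grip":0}]'
python3 -c "
from h import *
go(.6395,.183,.077+.1923,90)"
```

```text
time_s: 10.2
eef_pos: [0.6397, 0.183, 0.2694]
eef_rot: [0.0, -0.0, 1.0, -0.0]
wrist_force: [-2.8, -0.9, 4.8]
opening: 0.237
t 10.20 pos [0.6397 0.183  0.2694] yaw 90.0 q6 -84 tilt 0.02 open 0.237 F [-2.8 -0.9  4.8]
 offset mm [ 0.2 -0.   0.1] spin 0.0 rows>= 1.0 final q6 ~ -74
```

Contact at the expected height (4.8 N). Release slowly, then rise.

```bash
python3 -m handwheel '[{"offset":[0,0,0],"spin":0,"grip":0.3},{"offset":[0,0,0],"spin":0,"grip":0.4},{"offset":[0,0,0],"spin":0,"grip":0.6},{"offset":[0,0,0],"spin":0,"grip":0.8},{"offset":[0,0,0],"spin":0,"grip":0.8},{"offset":[0,0,-0.02],"spin":0,"grip":0.8},{"offset":[0,0,-0.06],"spin":0,"grip":1},{"offset":[0,0,-0.1],"spin":0,"grip":1},{"offset":[0.04,0,-0.12],"spin":0,"grip":1},{"offset":[0.06,0,-0.13],"spin":0,"grip":1},{"offset":[0.06,0,-0.13],"spin":0,"grip":1}]'
python3 - <<'E'
from h import *
o=ctrl.get_obs()
p=cam("wrist");s=cam("scene")
cv2.imwrite("pics/f.png",p["color"][:,:,::-1])
for n,c in(("w",p),("s",s)): print(n,fit([c],"lid_large_round",.6395,.183,z=.077))
go(.42,.307,.33,23); go(.449,-.097,.32,90);go(.591,.358,.33,38)
E
```

```text
time_s: 11.58
eef_pos: [0.5791, 0.1833, 0.4017]
eef_rot: [0.002, -0.0, 1.0, 0.0]
wrist_force: [0.5, 0.3, -0.0]
opening: 1.0
w (np.float64(0.6372433529004087), np.float64(0.18272113291063974), 0, np.float64(2126.000394401738))
s (np.float64(0.6413620148944785), np.float64(0.182225366220944), 0, np.float64(749.2256117569927))
t 11.68 pos [0.58   0.183  0.3997] yaw 90.0 q6 -84 tilt 0.11 open 1.001 F [ 0.1  0.  -0.6]
 offset mm [160.1 124.1  69.4] spin 67.0 rows>= 4.0 final q6 ~ 13
t 11.68 pos [0.58   0.183  0.3997] yaw 90.0 q6 -84 tilt 0.11 open 1.001 F [ 0.1  0.  -0.6]
 offset mm [ 131.2 -279.9   79.4] spin 0.0 rows>= 6.0 final q6 ~ -102
t 11.68 pos [0.58   0.183  0.3997] yaw 90.0 q6 -84 tilt 0.11 open 1.001 F [ 0.1  0.  -0.6]
 offset mm [-10.9 175.   69.8] spin 52.0 rows>= 4.0 final q6 ~ -7
```

View pics/f.png

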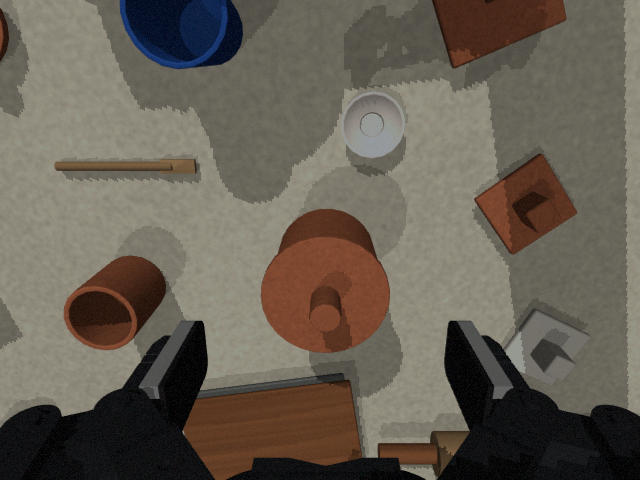

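```bash
python3 -m handwheel '[{"offset":[-0.011,0.175,0.07],"spin":52,"grip":1},{"offset":[-0.011,0.175,0.07],"spin":52,"grip":1},{"offset":[-0.011,0.175,0.07],"spin":52,"grip":1},{"offset":[-0.011,0.175,0.07],"spin":52,"grip":1},{"offset":[-0.011,0.175,0.07],"spin":52,"grip":1},{"offset":[-0.011,0.175,0.07],"spin":52,"grip":1},{"offset":[-0.011,0.175,0.07],"spin":52,"grip":1}]'
cat > hv.py <<'E'
from h import *
import sys
tag,n,x,y,w=sys.argv[1],sys.argv[2],*map(float,sys.argv[3:6])
p=cam("wrist");cv2.imwrite(f"pics/h_{tag}.png",p["color"][:,:,::-1])
r=fit([p],n,x,y,np.radians(w));print("x %.4f y %.4f yaw %.1f cost %.0f"%r)
go(r[0],r[1],.192,float(sys.argv[6]) if len(sys.argv)>6 else r[2])
E
python3 hv.py a lid_small_square .591 .358 38
```

```text
time_s: 12.55
eef_pos: [0.591, 0.3577, 0.3282]
eef_rot: [-0.0, 0.437, 0.899, -0.0]
wrist_force: [0.3, 0.7, -0.1]
opening: 1.001
x 0.5908 y 0.3587 yaw 37.7 cost 277
t 12.60 pos [0.5909 0.3577 0.3285] yaw 38.1 q6 -17 tilt 0.01 open 0.998 F [-0.1 -0.1 -0.7]
 offset mm [  1.    0.6 136.5] spin 0.4 rows>= 3.0 final q6 ~ -6
```

View pics/h_a.png

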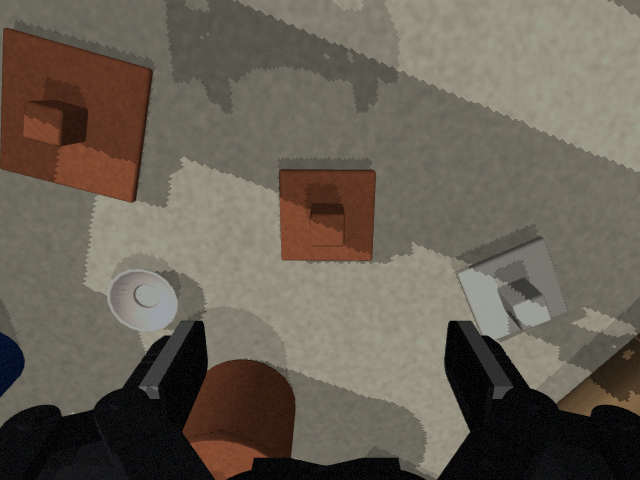

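```bash
python3 -m handwheel '[{"offset":[0.001,0.0006,0.05],"spin":0.4,"grip":1},{"offset":[0.001,0.0006,0.095],"spin":0.4,"grip":1},{"offset":[0.001,0.0006,0.122],"spin":0.4,"grip":0.9},{"offset":[0.001,0.0006,0.136],"spin":0.4,"grip":0.7},{"offset":[0.001,0.0006,0.136],"spin":0.4,"grip":0.5},{"offset":[0.001,0.0006,0.136],"spin":0.4,"grip":0.35},{"offset":[0.001,0.0006,0.136],"spin":0.4,"grip":0.2},{"offset":[0.001,0.0006,0.136],"spin":0.4,"grip":0},{"offset":[0.001,0.0006,0.136],"spin":0.4,"grip":0},{"offset":[0.001,0.0006,0.136],"spin":0.4,"grip":0},{"offset":[0.001,0.0006,0.136],"spin":0.4,"grip":0},{"offset":[0.001,0.0006,0.136],"spin":0.4,"grip":0}]'
python3 -c "
from h import *
go(.5908,.3587,.36,38)"
```

```text
time_s: 14.1
eef_pos: [0.5913, 0.3595, 0.1949]
eef_rot: [0.001, 0.441, 0.897, 0.001]
wrist_force: [0.2, 0.7, 6.9]
opening: 0.245
t 14.10 pos [0.5913 0.3595 0.1949] yaw 37.6 q6 -16 tilt 0.20 open 0.245 F [0.2 0.7 6.9]
 offset mm [  -0.5   -0.3 -165.1] spin -0.4 rows>= 3.0 final q6 ~ -7
```

```bash
python3 -m handwheel '[{"offset":[0,0,-0.01],"spin":0,"grip":0},{"offset":[0,0,-0.04],"spin":0,"grip":0},{"offset":[0,0,-0.08],"spin":0,"grip":0},{"offset":[0,0,-0.12],"spin":0,"grip":0},{"offset":[0,0,-0.15],"spin":0,"grip":0},{"offset":[0,0,-0.165],"spin":0,"grip":0},{"offset":[0,0,-0.165],"spin":0,"grip":0},{"offset":[0,0,-0.165],"spin":0,"grip":0}]'
python3 - <<'E'
from h import *
o=ctrl.get_obs()
p=cam("wrist");held(p,"lid_small_square",o["eef_pos"],np.radians(37.7),.1949,275)
held(p,"lid_small_square",o["eef_pos"],np.radians(37.7),.1949,260)
cv2.imwrite("pics/i.png",p["color"][:,:,::-1])
go(.639,-.1857,.36,27)
E
```

```text
time_s: 15.1
eef_pos: [0.5899, 0.3589, 0.3557]
eef_rot: [-0.001, 0.441, 0.897, -0.001]
wrist_force: [0.2, -0.1, -1.2]
opening: 0.244
lid_small_square held at dx -0.2 dy -0.5 mm from the TCP, yaw 37.5 (mod 90) cost 453
lid_small_square held at dx -0.5 dy -0.8 mm from the TCP, yaw 37.6 (mod 90) cost 397
t 15.15 pos [0.5899 0.3589 0.3555] yaw 37.6 q6 -16 tilt 0.19 open 0.247 F [-0.7 -0.3 -0.7]
 offset mm [-461.3 -293.5   -4. ] spin 10.6 rows>= 9.0 final q6 ~ -43
```

View pics/i.png

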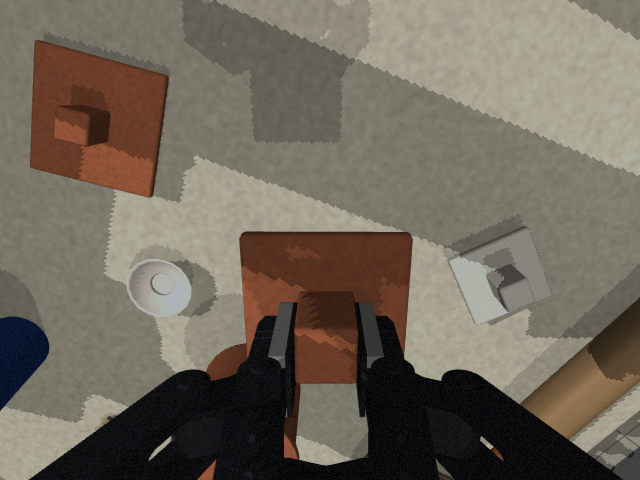

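```bash
python3 -c "
from h import *
go(.693,-.293,.36,27)"
```

```text
t 15.15 pos [0.5899 0.3589 0.3555] yaw 37.6 q6 -16 tilt 0.19 open 0.247 F [-0.7 -0.3 -0.7]
 offset mm [-579.3 -316.2   -4. ] spin 10.6 rows>= 11.0 final q6 ~ -50
```

```bash
python3 -m handwheel '[{"offset":[-0.012,-0.006,0],"spin":0,"grip":0},{"offset":[-0.04,-0.022,0],"spin":0,"grip":0},{"offset":[-0.075,-0.041,0],"spin":1,"grip":0},{"offset":[-0.112,-0.061,0],"spin":2,"grip":0},{"offset":[-0.15,-0.082,0],"spin":3,"grip":0},{"offset":[-0.188,-0.103,0],"spin":4,"grip":0},{"offset":[-0.226,-0.124,0],"spin":5,"grip":0},{"offset":[-0.264,-0.144,0],"spin":6,"grip":0},{"offset":[-0.302,-0.165,0],"spin":7,"grip":0},{"offset":[-0.34,-0.186,0],"spin":8,"grip":0},{"offset":[-0.378,-0.206,0],"spin":9,"grip":0},{"offset":[-0.416,-0.227,0],"spin":10,"grip":0},{"offset":[-0.454,-0.248,0],"spin":10.6,"grip":0},{"offset":[-0.492,-0.269,-0.002],"spin":10.6,"grip":0},{"offset":[-0.528,-0.288,-0.004],"spin":10.6,"grip":0},{"offset":[-0.558,-0.304,-0.004],"spin":10.6,"grip":0},{"offset":[-0.574,-0.313,-0.004],"spin":10.6,"grip":0},{"offset":[-0.579,-0.316,-0.004],"spin":10.6,"grip":0},{"offset":[-0.579,-0.316,-0.004],"spin":10.6,"grip":0},{"offset":[-0.579,-0.316,-0.004],"spin":10.6,"grip":0}]'
python3 - <<'E'
from h import *
p=cam("wrist");cv2.imwrite("pics/j.png",p["color"][:,:,::-1])
t=cam("top");cv2.imwrite("pics/jt.png",t["color"][:,:,::-1])
print(fit([p],"pot_small_square",.639,-.1857,np.radians(27)),fit([t],"pot_small_square",.639,-.1857,np.radians(27)))
go(.639,-.1857,.36,27)
E
```

```text
time_s: 17.65
eef_pos: [0.6937, -0.291, 0.3617]
eef_rot: [-0.0, 0.522, 0.853, 0.0]
wrist_force: [0.2, 0.2, -1.0]
opening: 0.246
(np.float64(0.6394363758078576), np.float64(-0.1854709467938748), np.float64(27.267689224046762), np.float64(125.05092993034614)) (np.float64(0.6533884309294993), np.float64(-0.17302043923189322), np.float64(-34.28646367298251), np.float64(431.7517556595136))
t 17.75 pos [ 0.6937 -0.2911  0.3619] yaw 27.1 q6 -59 tilt 0.01 open 0.246 F [ 0.6  0.8 -1.2]
 offset mm [118.8  -0.7   1.9] spin 0.1 rows>= 2.0 final q6 ~ -43
```

View pics/j.png

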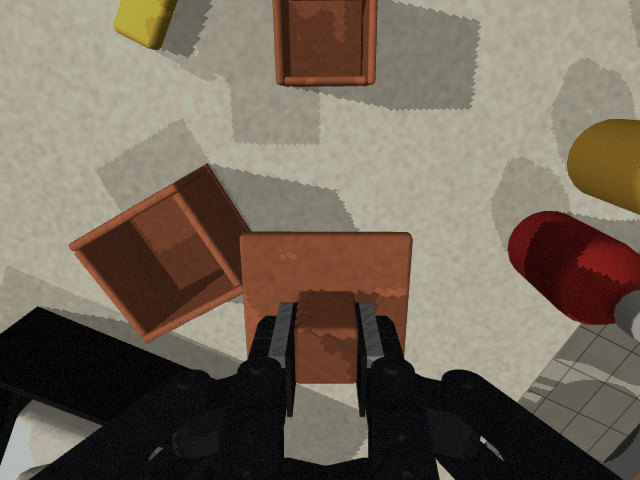

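```bash
python3 -m handwheel '[{"offset":[0.02,0,0],"spin":-0.2,"grip":0},{"offset":[0.055,0,0],"spin":-0.2,"grip":0},{"offset":[0.09,0,0],"spin":-0.2,"grip":0},{"offset":[0.112,0,0],"spin":-0.2,"grip":0},{"offset":[0.1193,0,0],"spin":-0.2,"grip":0},{"offset":[0.1193,0,0.02],"spin":-0.2,"grip":0},{"offset":[0.1193,0,0.05],"spin":-0.2,"grip":0},{"offset":[0.1193,0,0.08],"spin":-0.2,"grip":0},{"offset":[0.1193,0,0.1],"spin":-0.2,"grip":0},{"offset":[0.1193,0,0.105],"spin":-0.2,"grip":0},{"offset":[0.1193,0,0.105],"spin":-0.2,"grip":0},{"offset":[0.1193,0,0.105],"spin":-0.2,"grip":0}]'
python3 - <<'E'
from h import *
p=cam("wrist");cv2.imwrite("pics/k.png",p["color"][:,:,::-1])
go(.6397,-.185,.2489,27.3)
E
```

```text
time_s: 19.25
eef_pos: [0.6399, -0.1864, 0.2581]
eef_rot: [0.001, 0.521, 0.854, 0.0]
wrist_force: [0.7, -0.5, -0.1]
opening: 0.248
t 19.30 pos [ 0.6398 -0.1864  0.2582] yaw 27.2 q6 -54 tilt 0.14 open 0.244 F [ 0.1 -0.6 -1.1]
 offset mm [1.3 0.5 9.3] spin -0.1 rows>= 1.0 final q6 ~ -43
```

View pics/k.png

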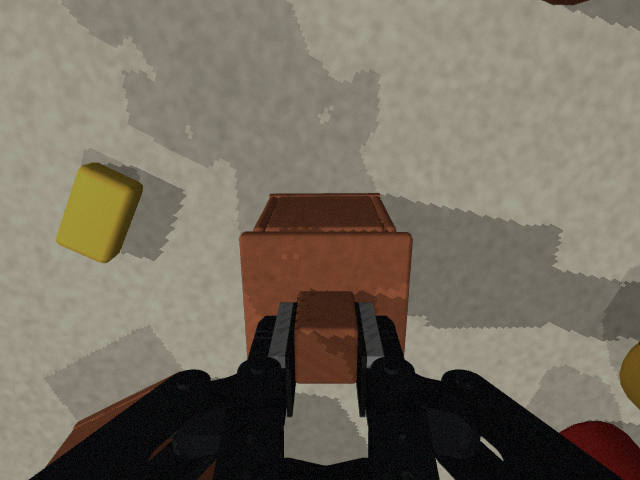

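```bash
python3 -m handwheel '[{"offset":[0.0011,0.0004,0.003],"spin":0,"grip":0},{"offset":[0.0011,0.0004,0.005],"spin":0,"grip":0},{"offset":[0.0011,0.0004,0.007],"spin":0,"grip":0},{"offset":[0.0011,0.0004,0.008],"spin":0,"grip":0},{"offset":[0.0011,0.0004,0.009],"spin":0,"grip":0},{"offset":[0.0011,0.0004,0.009],"spin":0,"grip":0}]'
python3 -c "
from h import *
go(.6397,-.185,.2489,27.3)"
```

```text
time_s: 20.05
eef_pos: [0.6394, -0.185, 0.2489]
eef_rot: [0.0, 0.521, 0.854, 0.0]
wrist_force: [-2.6, 0.5, 6.6]
opening: 0.243
t 20.05 pos [ 0.6394 -0.185   0.2489] yaw 27.2 q6 -54 tilt 0.04 open 0.243 F [-2.6  0.5  6.6]
 offset mm [-0.2  0.3 -0. ] spin -0.1 rows>= 1.0 final q6 ~ -43
```

```bash
python3 -m handwheel '[{"offset":[0,0,0],"spin":0,"grip":0.3},{"offset":[0,0,0],"spin":0,"grip":0.4},{"offset":[0,0,0],"spin":0,"grip":0.6},{"offset":[0,0,0],"spin":0,"grip":0.8},{"offset":[0,0,0],"spin":0,"grip":0.8},{"offset":[0,0,-0.02],"spin":0,"grip":0.8},{"offset":[0,0,-0.06],"spin":0,"grip":1},{"offset":[0,0,-0.1],"spin":0,"grip":1},{"offset":[0.02,0,-0.11],"spin":0,"grip":1},{"offset":[0.03,0,-0.12],"spin":0,"grip":1},{"offset":[0.03,0,-0.12],"spin":0,"grip":1},{"offset":[0.03,0,-0.12],"spin":0,"grip":1}]'
cat >> h.py <<'E'
def fit2(ps,pot,lid,x,y,yaw,z,pad=10):
    dat=[]
    for p in ps:
        q=np.vstack([np.vstack(parts(pot)),np.vstack(parts(lid))+[0,0,z]])*[1.25,1.25,1]+[x,y,0]; uv=proj(p,q); a=uv.min(0)-pad; b=uv.max(0)+pad
        roi=[max(0,int(a[0])),max(0,int(a[1])),min(640,int(b[0])),min(480,int(b[1]))]
        dat.append((p,roi,clay(p["color"])[roi[1]:roi[3],roi[0]:roi[2]]))
    def f(v): return sum(((np.maximum(render(p,pot,v[0]/100,v[1]/100,v[2],0,roi=r),render(p,lid,v[3]/100,v[4]/100,v[5],z,roi=r))-m)**2).sum() for p,r,m in dat)
    x0=np.array([x*100,y*100,yaw]*2); S=np.vstack([x0]+[x0+d for d in np.diag([.5,.5,.1]*2)])
    r=minimize(f,x0,method="Nelder-Mead",options=dict(initial_simplex=S,xatol=.003,fatol=.01,maxiter=700)); v=r.x
    print("pot %.1f %.1f mm yaw %.1f | lid %.1f %.1f yaw %.1f | diff %.1f %.1f %.1f cost %.0f"%(v[0]*10,v[1]*10,np.degrees(v[2]),v[3]*10,v[4]*10,np.degrees(v[5]),*(v[3:5]-v[:2])*10,np.degrees(v[5]-v[2]),r.fun))
E
python3 - <<'E'
from h import *
p=cam("wrist");s=cam("scene")
cv2.imwrite("pics/l.png",p["color"][:,:,::-1])
fit2([p],"pot_small_square","lid_small_square",.6395,-.1855,np.radians(27.3),.054)
fit2([s],"pot_large_round","lid_large_round",.6395,.183,0,.077)
go(.449,-.097,.32,90);go(.449,-.097,.32,55)
E
```

```text
time_s: 21.55
eef_pos: [0.6254, -0.1585, 0.3672]
eef_rot: [-0.0, 0.521, 0.854, -0.0]
wrist_force: [0.1, -0.5, -0.3]
opening: 0.996
pot 639.5 -185.9 mm yaw 27.3 | lid 638.5 -183.7 yaw 27.2 | diff -1.0 2.2 -0.1 cost 200
pot 633.3 183.7 mm yaw 2.0 | lid 638.7 182.3 yaw 7.5 | diff 5.4 -1.4 5.5 cost 17
t 21.65 pos [ 0.6254 -0.1586  0.3667] yaw 27.2 q6 -52 tilt 0.08 open 1.001 F [-0.5  0.1  0.4]
 offset mm [ 135.4 -128.7   47. ] spin -62.8 rows>= 4.0 final q6 ~ -102
t 21.65 pos [ 0.6254 -0.1586  0.3667] yaw 27.2 q6 -52 tilt 0.08 open 1.001 F [-0.5  0.1  0.4]
 offset mm [ 135.4 -128.7   47. ] spin -27.8 rows>= 4.0 final q6 ~ -67
```

View pics/l.png

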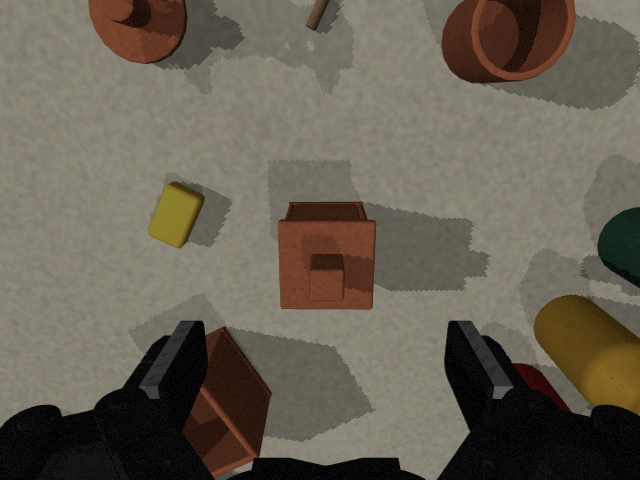

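```bash
python3 -m handwheel '[{"offset":[0.135,-0.129,0.047],"spin":-62.8,"grip":1},{"offset":[0.135,-0.129,0.047],"spin":-62.8,"grip":1},{"offset":[0.135,-0.129,0.047],"spin":-62.8,"grip":1},{"offset":[0.135,-0.129,0.047],"spin":-62.8,"grip":1},{"offset":[0.135,-0.129,0.047],"spin":-62.8,"grip":1},{"offset":[0.135,-0.129,0.047],"spin":-62.8,"grip":1},{"offset":[0.135,-0.129,0.047],"spin":-62.8,"grip":1},{"offset":[0.135,-0.129,0.047],"spin":-62.8,"grip":1}]'
python3 hv.py b lid_small_round .449 -.097 0 90
python3 - <<'E'
from h import *
t=cam("top");s=cam("scene");cv2.imwrite("pics/t2.png",t["color"][:,:,::-1])
for ps in([t],[s],[t,s]):
    fit2(ps,"pot_small_square","lid_small_square",.6395,-.1855,np.radians(27.3),.054)
    fit2(ps,"pot_large_round","lid_large_round",.6395,.183,0,.077)
p=cam("wrist");fit2([p],"pot_small_square","lid_small_square",.6395,-.1855,np.radians(27.3),.054)
E
```

```text
time_s: 22.65
eef_pos: [0.449, -0.0974, 0.3204]
eef_rot: [-0.0, 0.002, 1.0, 0.0]
wrist_force: [-0.4, 0.0, 0.5]
opening: 1.001
x 0.4479 y -0.0965 yaw 0.0 cost 250
t 22.70 pos [ 0.449  -0.0973  0.3205] yaw 89.9 q6 -117 tilt 0.03 open 1.002 F [0.4 0.1 0.6]
 offset mm [  1.    0.8 128.5] spin -0.1 rows>= 3.0 final q6 ~ -102
pot 646.5 -189.5 mm yaw 26.4 | lid 640.8 -185.6 yaw 26.8 | diff -5.7 3.9 0.5 cost 156
pot 642.3 183.7 mm yaw 0.3 | lid 639.9 181.6 yaw 2.6 | diff -2.4 -2.2 2.3 cost 14
pot 637.6 -186.6 mm yaw 26.0 | lid 639.2 -185.2 yaw 27.3 | diff 1.6 1.4 1.3 cost 218
pot 633.3 183.6 mm yaw 2.4 | lid 638.7 182.3 yaw 8.9 | diff 5.4 -1.4 6.5 cost 16
pot 642.6 -186.4 mm yaw 26.0 | lid 640.1 -185.5 yaw 26.9 | diff -2.5 0.9 1.0 cost 476
pot 641.4 183.5 mm yaw 1.9 | lid 639.6 181.8 yaw 3.0 | diff -1.7 -1.8 1.1 cost 147
pot 640.1 -185.3 mm yaw 30.1 | lid 642.7 -184.6 yaw 27.3 | diff 2.7 0.7 -2.7 cost 2804
```

View pics/t2.png

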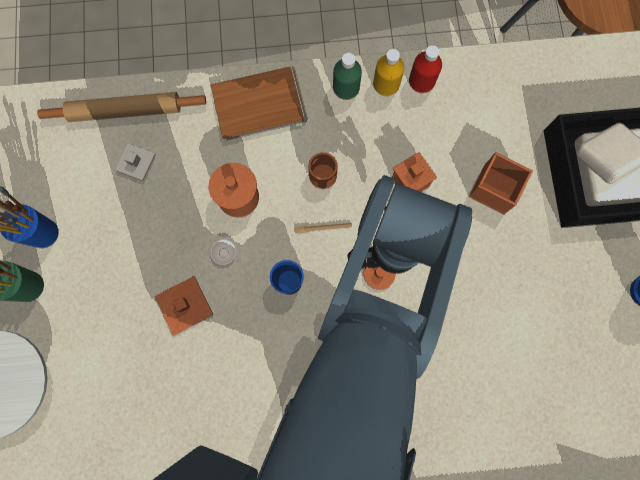

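View pics/h_b.png

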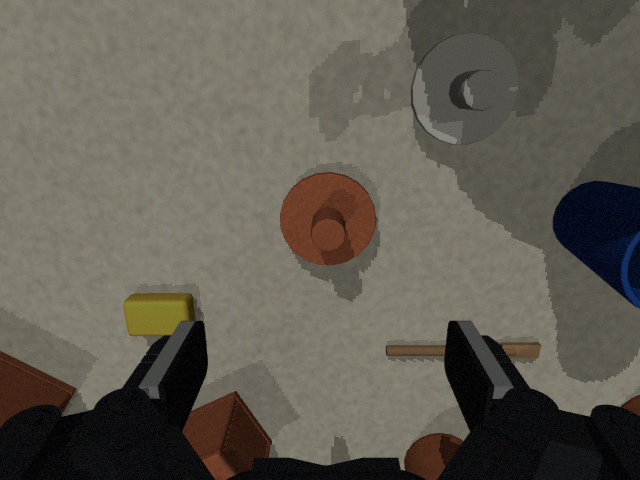

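```bash
python3 -m handwheel '[{"offset":[0.001,0.0008,0.05],"spin":0,"grip":1},{"offset":[0.001,0.0008,0.09],"spin":0,"grip":1},{"offset":[0.001,0.0008,0.115],"spin":0,"grip":0.9},{"offset":[0.001,0.0008,0.128],"spin":0,"grip":0.7},{"offset":[0.001,0.0008,0.128],"spin":0,"grip":0.5},{"offset":[0.001,0.0008,0.128],"spin":0,"grip":0.35},{"offset":[0.001,0.0008,0.128],"spin":0,"grip":0.2},{"offset":[0.001,0.0008,0.128],"spin":0,"grip":0},{"offset":[0.001,0.0008,0.128],"spin":0,"grip":0},{"offset":[0.001,0.0008,0.128],"spin":0,"grip":0},{"offset":[0.001,0.0008,0.128],"spin":0,"grip":0},{"offset":[0.001,0.0008,0.128],"spin":0,"grip":0}]'
python3 -m handwheel '[{"offset":[0,0,-0.01],"spin":0,"grip":0},{"offset":[0,0,-0.04],"spin":0,"grip":0},{"offset":[0,0,-0.08],"spin":0,"grip":0},{"offset":[0,0,-0.12],"spin":0,"grip":0},{"offset":[0,0,-0.15],"spin":0,"grip":0},{"offset":[0,0,-0.168],"spin":0,"grip":0},{"offset":[0,0,-0.168],"spin":0,"grip":0},{"offset":[0,0,-0.168],"spin":0,"grip":0}]'
python3 - <<'E'
from h import *
o=ctrl.get_obs()
p=cam("wrist");cv2.imwrite("pics/n.png",p["color"][:,:,::-1])
for v in (260,275): held(p,"lid_small_round",o["eef_pos"],0,.1925,v)
go(.790,0,.36,90)
E
```

```text
time_s: 24.35
eef_pos: [0.4488, -0.0968, 0.1941]
eef_rot: [0.001, -0.0, 1.0, -0.001]
wrist_force: [0.2, 0.3, 6.5]
opening: 0.237
time_s: 25.35
eef_pos: [0.4476, -0.0962, 0.36]
eef_rot: [-0.0, -0.0, 1.0, 0.0]
wrist_force: [-0.3, 0.5, -0.2]
opening: 0.238
lid_small_round held at dx -1.4 dy -0.5 mm from the TCP, yaw 1.7 (mod 90) cost 29
lid_small_round held at dx -1.3 dy -0.5 mm from the TCP, yaw 6.1 (mod 90) cost 131
t 25.40 pos [ 0.4475 -0.0962  0.3597] yaw 90.0 q6 -117 tilt 0.11 open 0.235 F [ 0.3  0.7 -0.6]
 offset mm [-342.5   96.1   -0.8] spin 0.0 rows>= 6.0 final q6 ~ -90
```

View pics/n.png

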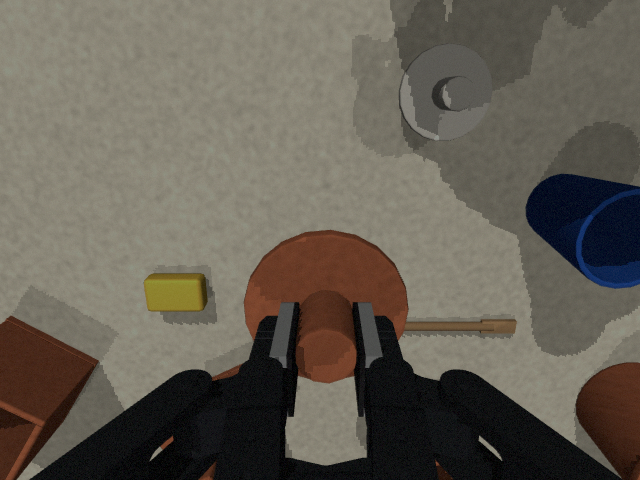

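```bash
python3 -m handwheel '[{"offset":[-0.007,0.007,0],"spin":0,"grip":0},{"offset":[-0.028,0.028,0],"spin":0,"grip":0},{"offset":[-0.055,0.056,0],"spin":0,"grip":0},{"offset":[-0.083,0.085,0],"spin":0,"grip":0},{"offset":[-0.111,0.113,0],"spin":0,"grip":0},{"offset":[-0.139,0.141,0],"spin":0,"grip":0},{"offset":[-0.167,0.17,0],"spin":0,"grip":0},{"offset":[-0.19,0.193,0],"spin":0,"grip":0},{"offset":[-0.205,0.209,0],"spin":0,"grip":0},{"offset":[-0.212,0.216,0],"spin":0,"grip":0},{"offset":[-0.212,0.216,0],"spin":0,"grip":0},{"offset":[-0.212,0.216,0],"spin":0,"grip":0}]'
python3 - <<'E'
from h import *
p=cam("wrist");cv2.imwrite("pics/o.png",p["color"][:,:,::-1])
print(fit([p],"pot_small_round",.671,0))
go(.671+.0012,0,.36,90)
E
```

```text
time_s: 26.9
eef_pos: [0.6596, 0.1192, 0.3604]
eef_rot: [-0.0, 0.0, 1.0, -0.0]
wrist_force: [0.0, 0.5, -0.9]
opening: 0.233
(np.float64(0.6699970734251122), np.float64(0.0008669101035879545), 0, np.float64(430.20966638737906))
t 26.95 pos [0.6596 0.119  0.3606] yaw 90.0 q6 -90 tilt 0.03 open 0.238 F [-0.1 -0.1 -0.6]
 offset mm [ -12.7 -119.     0.6] spin -0.0 rows>= 2.0 final q6 ~ -90
```

View pics/o.png

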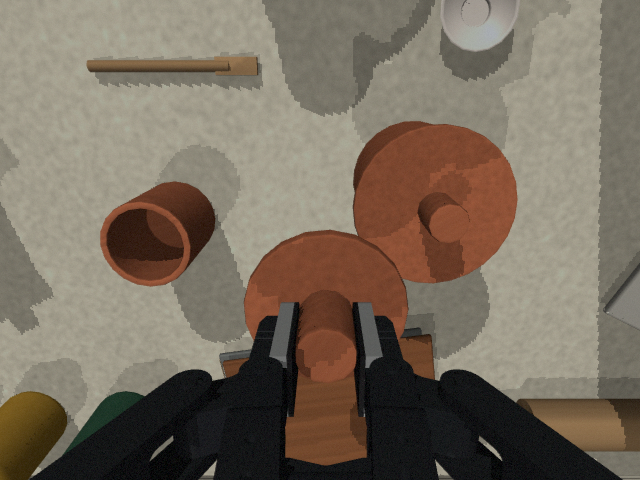

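```bash
python3 -m handwheel '[{"offset":[-0.002,-0.02,0],"spin":0,"grip":0},{"offset":[-0.006,-0.055,0],"spin":0,"grip":0},{"offset":[-0.009,-0.09,0],"spin":0,"grip":0},{"offset":[-0.011,-0.11,0],"spin":0,"grip":0},{"offset":[-0.0119,-0.1185,0],"spin":0,"grip":0},{"offset":[-0.0119,-0.1185,0.02],"spin":0,"grip":0},{"offset":[-0.0119,-0.1185,0.05],"spin":0,"grip":0},{"offset":[-0.0119,-0.1185,0.078],"spin":0,"grip":0},{"offset":[-0.0119,-0.1185,0.092],"spin":0,"grip":0},{"offset":[-0.0119,-0.1185,0.096],"spin":0,"grip":0},{"offset":[-0.0119,-0.1185,0.096],"spin":0,"grip":0},{"offset":[-0.0119,-0.1185,0.096],"spin":0,"grip":0}]'
python3 - <<'E'
from h import *
p=cam("wrist");cv2.imwrite("pics/q.png",p["color"][:,:,::-1])
go(.6715,.0005,.2561,90)
E
```

```text
time_s: 28.45
eef_pos: [0.6724, 0.0012, 0.266]
eef_rot: [0.001, -0.0, 1.0, -0.0]
wrist_force: [0.0, 0.4, -0.6]
opening: 0.239
t 28.50 pos [0.6723 0.0011 0.266 ] yaw 90.0 q6 -100 tilt 0.13 open 0.237 F [-0.5 -0.6 -1. ]
 offset mm [ 0.9 -0.6  9.9] spin 0.0 rows>= 1.0 final q6 ~ -90
```

View pics/q.png

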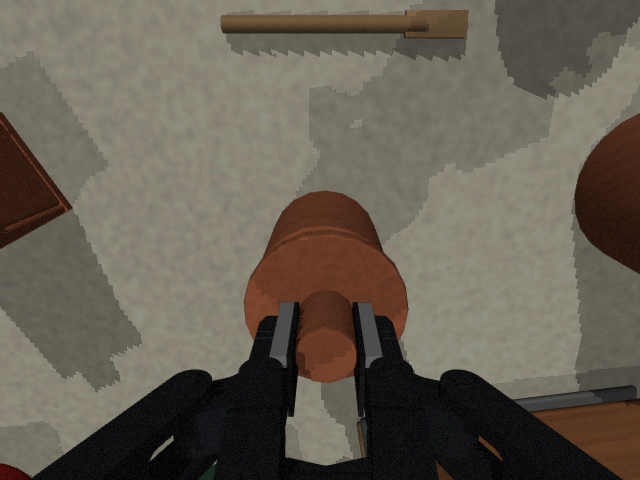

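```bash
python3 -m handwheel '[{"offset":[0.0008,-0.0007,0.003],"spin":0,"grip":0},{"offset":[0.0008,-0.0007,0.005],"spin":0,"grip":0},{"offset":[0.0008,-0.0007,0.007],"spin":0,"grip":0},{"offset":[0.0008,-0.0007,0.0085],"spin":0,"grip":0},{"offset":[0.0008,-0.0007,0.0097],"spin":0,"grip":0},{"offset":[0.0008,-0.0007,0.0097],"spin":0,"grip":0}]'
python3 -c "
from h import *
go(.6715,.0005,.2561,90)"
```

```text
time_s: 29.25
eef_pos: [0.6713, 0.0004, 0.2562]
eef_rot: [0.0, -0.0, 1.0, -0.0]
wrist_force: [-2.9, -0.0, 6.7]
opening: 0.237
t 29.25 pos [6.713e-01 4.000e-04 2.562e-01] yaw 90.0 q6 -100 tilt 0.04 open 0.237 F [-2.9 -0.   6.7]
 offset mm [-0.2  0.1  0.1] spin 0.0 rows>= 1.0 final q6 ~ -90
```

```bash
python3 -m handwheel '[{"offset":[0,0,0],"spin":0,"grip":0.3},{"offset":[0,0,0],"spin":0,"grip":0.4},{"offset":[0,0,0],"spin":0,"grip":0.6},{"offset":[0,0,0],"spin":0,"grip":0.8},{"offset":[0,0,0],"spin":0,"grip":0.8},{"offset":[0,0,-0.02],"spin":0,"grip":0.8},{"offset":[0,0,-0.06],"spin":0,"grip":1},{"offset":[0,0,-0.1],"spin":0,"grip":1},{"offset":[0.04,0,-0.11],"spin":0,"grip":1},{"offset":[0.06,0,-0.12],"spin":0,"grip":1},{"offset":[0.06,0,-0.12],"spin":0,"grip":1}]'
python3 - <<'E'
from h import *
p=cam("wrist");cv2.imwrite("pics/r.png",p["color"][:,:,::-1])
fit2([p],"pot_small_round","lid_small_round",.6705,0,0,.062)
go(.42,.307,.33,23)
E
```

```text
time_s: 30.62
eef_pos: [0.6107, 0.0005, 0.3778]
eef_rot: [0.002, -0.0, 1.0, -0.0]
wrist_force: [0.1, 0.3, 0.4]
opening: 1.0
pot 672.4 -0.3 mm yaw 3.2 | lid 668.6 -0.1 yaw -1.0 | diff -3.8 0.1 -4.2 cost 115
t 30.68 pos [6.112e-01 4.000e-04 3.770e-01] yaw 90.0 q6 -101 tilt 0.19 open 1.000 F [ 1.   0.1 -0.5]
 offset mm [191.3 306.6  46.2] spin 67.0 rows>= 6.0 final q6 ~ 13
```

View pics/r.png

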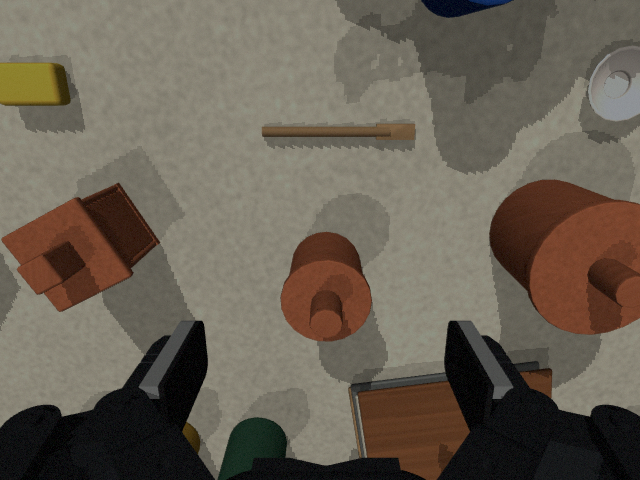

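```bash
python3 -m handwheel '[{"offset":[0.191,0.307,0.046],"spin":67,"grip":1},{"offset":[0.191,0.307,0.046],"spin":67,"grip":1},{"offset":[0.191,0.307,0.046],"spin":67,"grip":1},{"offset":[0.191,0.307,0.046],"spin":67,"grip":1},{"offset":[0.191,0.307,0.046],"spin":67,"grip":1},{"offset":[0.191,0.307,0.046],"spin":67,"grip":1},{"offset":[0.191,0.307,0.046],"spin":67,"grip":1},{"offset":[0.191,0.307,0.046],"spin":67,"grip":1},{"offset":[0.191,0.307,0.046],"spin":67,"grip":1}]'
python3 hv.py c lid_large_square .42 .307 23
python3 - <<'E'
from h import *
t=cam("top");s=cam("scene");cv2.imwrite("pics/t3.png",t["color"][:,:,::-1]);cv2.imwrite("pics/s3.png",cv2.resize(s["color"][190:310,120:460],None,fx=2.3,fy=2.3,interpolation=cv2.INTER_CUBIC)[:,:,::-1])
for ps in([t],[s],[t,s]):
  for a,x,y,w,z in (("small_square",.6395,-.1855,27.3,.054),("large_round",.6395,.183,0,.077),("small_round",.6705,0,0,.062)):
    fit2(ps,"pot_"+a,"lid_"+a,x,y,np.radians(w),z)
E
```

```text
time_s: 31.8
eef_pos: [0.4208, 0.3071, 0.3291]
eef_rot: [0.0, 0.551, 0.834, 0.0]
wrist_force: [0.1, -0.1, 0.2]
opening: 1.0
x 0.4203 y 0.3077 yaw 23.0 cost 468
t 31.85 pos [0.4209 0.3069 0.3291] yaw 23.0 q6 -0 tilt 0.02 open 1.005 F [-0.6 -0.7  0.2]
 offset mm [  0.9  -0.3 137.1] spin 0.1 rows>= 3.0 final q6 ~ 13
pot 642.3 -187.4 mm yaw 28.3 | lid 640.6 -185.7 yaw 26.9 | diff -1.7 1.6 -1.4 cost 14
pot 642.4 183.8 mm yaw 1.7 | lid 640.0 181.6 yaw 2.6 | diff -2.4 -2.2 0.9 cost 14
pot 674.5 -1.2 mm yaw -1.9 | lid 671.0 -0.6 yaw 1.3 | diff -3.5 0.6 3.2 cost 11
pot 637.5 -186.6 mm yaw 26.1 | lid 639.2 -185.2 yaw 27.1 | diff 1.7 1.4 1.0 cost 218
pot 633.3 183.6 mm yaw 2.1 | lid 639.1 182.2 yaw 6.5 | diff 5.8 -1.4 4.4 cost 18
pot 665.2 -1.2 mm yaw 2.3 | lid 670.2 -0.1 yaw 5.9 | diff 5.0 1.1 3.7 cost 127
pot 641.3 -186.7 mm yaw 27.4 | lid 640.2 -185.4 yaw 26.7 | diff -1.0 1.2 -0.7 cost 279
pot 641.4 183.6 mm yaw 1.9 | lid 639.7 181.8 yaw 4.0 | diff -1.7 -1.8 2.2 cost 145
pot 673.6 -1.3 mm yaw -7.0 | lid 670.7 -0.4 yaw 6.8 | diff -3.0 0.8 13.8 cost 216
```

View pics/t3.png

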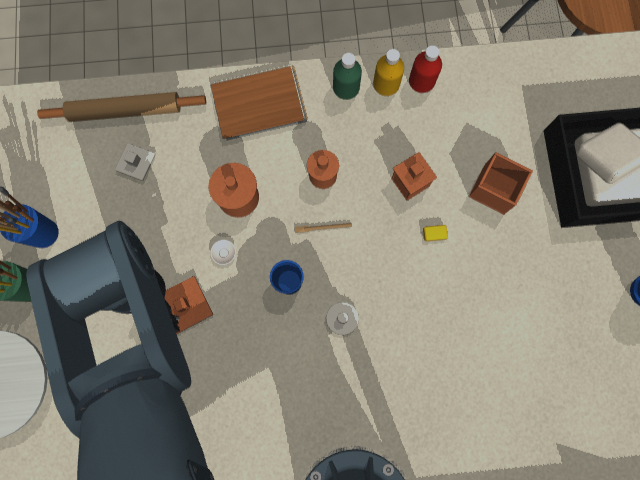

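View pics/s3.png

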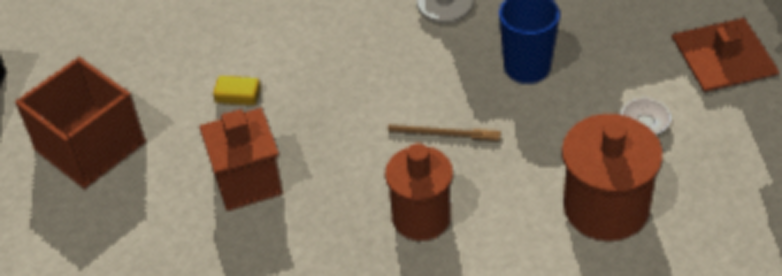

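View pics/h_c.png

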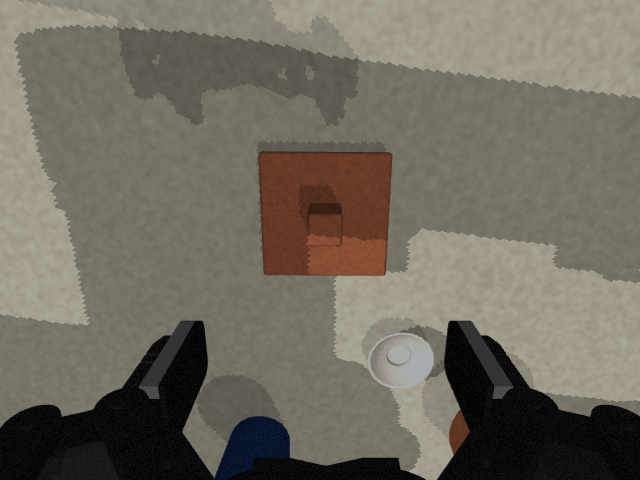

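```bash
python3 -m handwheel '[{"offset":[0.0009,-0.0003,0.05],"spin":0,"grip":1},{"offset":[0.0009,-0.0003,0.095],"spin":0,"grip":1},{"offset":[0.0009,-0.0003,0.122],"spin":0,"grip":0.9},{"offset":[0.0009,-0.0003,0.137],"spin":0,"grip":0.7},{"offset":[0.0009,-0.0003,0.137],"spin":0,"grip":0.5},{"offset":[0.0009,-0.0003,0.137],"spin":0,"grip":0.35},{"offset":[0.0009,-0.0003,0.137],"spin":0,"grip":0.2},{"offset":[0.0009,-0.0003,0.137],"spin":0,"grip":0},{"offset":[0.0009,-0.0003,0.137],"spin":0,"grip":0},{"offset":[0.0009,-0.0003,0.137],"spin":0,"grip":0},{"offset":[0.0009,-0.0003,0.137],"spin":0,"grip":0},{"offset":[0.0009,-0.0003,0.137],"spin":0,"grip":0}]'
python3 -m handwheel '[{"offset":[0,0,-0.01],"spin":0,"grip":0},{"offset":[0,0,-0.04],"spin":0,"grip":0},{"offset":[0,0,-0.08],"spin":0,"grip":0},{"offset":[0,0,-0.12],"spin":0,"grip":0},{"offset":[0,0,-0.15],"spin":0,"grip":0},{"offset":[0,0,-0.168],"spin":0,"grip":0},{"offset":[0,0,-0.168],"spin":0,"grip":0},{"offset":[0,0,-0.168],"spin":0,"grip":0}]'
python3 - <<'E'
from h import *
o=ctrl.get_obs()
p=cam("wrist");cv2.imwrite("pics/u.png",p["color"][:,:,::-1])
for v in (260,275): held(p,"lid_large_square",o["eef_pos"],np.radians(23),.193,v)
# tool x at jaw yaw w points to w+90; view spot 0.14 beyond along -toolx
for w in (55,-35):
    a=np.radians(w+90); x,y=.6075-.14*np.cos(a),-.363-.14*np.sin(a); print(w,x,y,np.hypot(x,y)); go(x,y,.36,w)
go(.6075,-.363+.15,.36,55)
E
```

```text
time_s: 33.45
eef_pos: [0.4203, 0.3085, 0.1936]
eef_rot: [0.001, 0.552, 0.834, 0.001]
wrist_force: [0.4, 0.0, 6.9]
opening: 0.246
time_s: 34.45
eef_pos: [0.4188, 0.3079, 0.3585]
eef_rot: [-0.001, 0.552, 0.834, -0.001]
wrist_force: [-0.2, 1.0, -1.6]
opening: 0.244
lid_large_square held at dx 0.6 dy -0.7 mm from the TCP, yaw 23.0 (mod 90) cost 360
lid_large_square held at dx 0.3 dy -0.8 mm from the TCP, yaw 22.9 (mod 90) cost 453
55 0.722181286200459 -0.44330070108914643 0.8473849902637396
t 34.50 pos [0.4188 0.3078 0.3583] yaw 23.0 q6 0 tilt 0.18 open 0.247 F [-0.6 -0.4 -1. ]
 offset mm [-810.   -14.4   -1.7] spin -32.0 rows>= 13.0 final q6 ~ -87
-35 0.5271992989108536 -0.47768128620045885 0.7114200671601977
t 34.50 pos [0.4188 0.3078 0.3583] yaw 23.0 q6 0 tilt 0.18 open 0.247 F [-0.6 -0.4 -1. ]
 offset mm [-765.4 -207.3   -1.1] spin 58.0 rows>= 13.0 final q6 ~ -7
t 34.50 pos [0.4188 0.3078 0.3583] yaw 23.0 q6 0 tilt 0.18 open 0.247 F [-0.6 -0.4 -1. ]
 offset mm [-553.2  -29.9   -1.6] spin -32.0 rows>= 9.0 final q6 ~ -74
```

View pics/u.png

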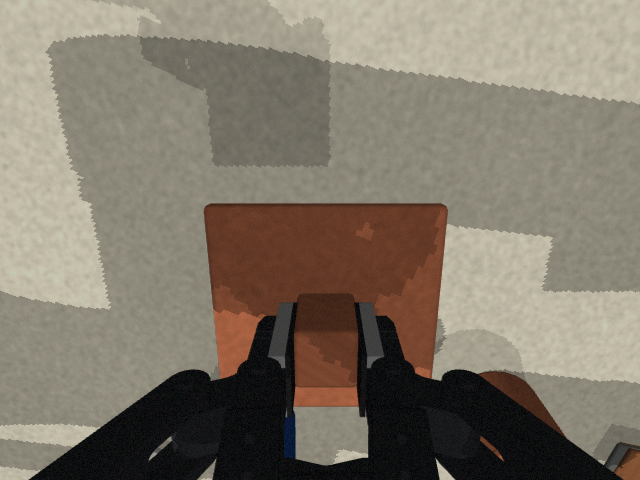

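```bash
python3 -m handwheel '[{"offset":[-0.012,-0.003,0],"spin":0,"grip":0},{"offset":[-0.04,-0.011,0],"spin":2,"grip":0},{"offset":[-0.08,-0.022,0],"spin":5,"grip":0},{"offset":[-0.122,-0.033,0],"spin":9,"grip":0},{"offset":[-0.166,-0.045,0],"spin":13,"grip":0},{"offset":[-0.21,-0.057,0],"spin":17,"grip":0},{"offset":[-0.254,-0.069,0],"spin":21,"grip":0},{"offset":[-0.298,-0.081,0],"spin":25,"grip":0},{"offset":[-0.342,-0.093,0],"spin":29,"grip":0},{"offset":[-0.386,-0.105,0],"spin":33,"grip":0},{"offset":[-0.43,-0.116,0],"spin":37,"grip":0},{"offset":[-0.474,-0.128,0],"spin":41,"grip":0},{"offset":[-0.518,-0.14,0],"spin":45,"grip":0},{"offset":[-0.562,-0.152,0],"spin":49,"grip":0},{"offset":[-0.606,-0.164,0],"spin":53,"grip":0},{"offset":[-0.65,-0.176,0],"spin":56,"grip":0},{"offset":[-0.692,-0.187,0],"spin":58,"grip":0},{"offset":[-0.73,-0.198,0],"spin":58,"grip":0},{"offset":[-0.754,-0.204,0],"spin":58,"grip":0},{"offset":[-0.765,-0.207,0],"spin":58,"grip":0}]'
python3 -m handwheel '[{"offset":[0,0,0],"spin":0,"grip":0},{"offset":[0,0,0],"spin":0,"grip":0},{"offset":[0,0,0],"spin":0,"grip":0}]'
python3 - <<'E'
from h import *
o=ctrl.get_obs()
p=cam("wrist");cv2.imwrite("pics/v.png",p["color"][:,:,::-1])
print(fit([p],"pot_large_square",.6075,-.363,np.radians(-35),pad=6))
for v in (260,275): held(p,"lid_large_square",o["eef_pos"],np.radians(-35),.1936,v)
go(.6075,-.363,.36,-35)
E
```

```text
time_s: 37.0
eef_pos: [0.5269, -0.4787, 0.3585]
eef_rot: [-0.001, 0.887, 0.461, -0.0]
wrist_force: [-0.0, -0.9, -1.2]
opening: 0.241
time_s: 37.38
eef_pos: [0.5282, -0.4759, 0.3602]
eef_rot: [-0.0, 0.887, 0.462, 0.0]
wrist_force: [-0.2, 0.9, -2.8]
opening: 0.243
(np.float64(0.6078864358858158), np.float64(-0.3632139355208603), np.float64(-34.01503220141021), np.float64(277.48106020627984))
lid_large_square held at dx 0.5 dy -1.2 mm from the TCP, yaw -34.6 (mod 90) cost 777
lid_large_square held at dx -0.2 dy -0.7 mm from the TCP, yaw -34.6 (mod 90) cost 857
t 37.42 pos [ 0.5282 -0.476   0.3602] yaw -34.9 q6 -17 tilt 0.00 open 0.245 F [-1.   0.5 -2.7]
 offset mm [138.1   0.3   0.2] spin 0.1 rows>= 3.0 final q6 ~ 4
```

View pics/v.png

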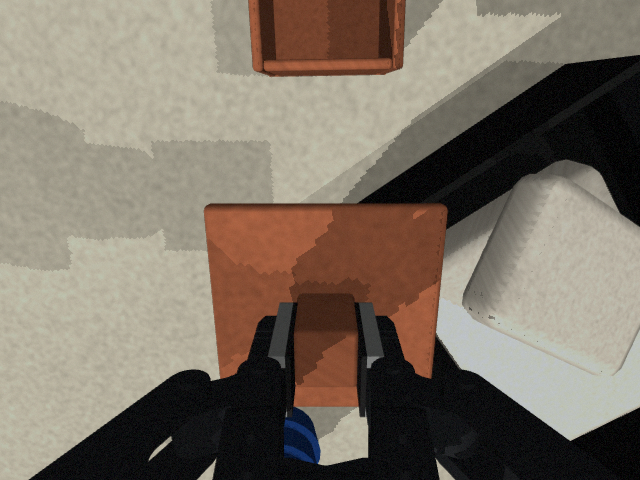

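```bash
python3 -m handwheel '[{"offset":[0.015,0,0],"spin":0,"grip":0},{"offset":[0.035,0,0],"spin":0,"grip":0},{"offset":[0.045,0,0],"spin":0,"grip":0},{"offset":[0.045,0,0],"spin":0,"grip":0},{"offset":[0.045,0,0],"spin":0,"grip":0},{"offset":[0.045,0,0],"spin":0,"grip":0}]'
python3 - <<'E'
from h import *
o=ctrl.get_obs()
p=cam("wrist");cv2.imwrite("pics/v2.png",p["color"][:,:,::-1])
for pad in(2,4,6):print(fit([p],"pot_large_square",.6075,-.363,np.radians(-35),pad=pad))
go(.6075,-.363,.36,-34.4)
E
```

```text
time_s: 38.17
eef_pos: [0.5534, -0.4406, 0.36]
eef_rot: [0.0, 0.887, 0.462, -0.0]
wrist_force: [-0.2, -0.5, -1.4]
opening: 0.246
(np.float64(0.6081342527097643), np.float64(-0.36306890852713436), np.float64(-33.90641514500373), np.float64(3817.700837050099))
(np.float64(0.6081342527097643), np.float64(-0.36306890852713436), np.float64(-33.90641514500373), np.float64(4313.6764877551905))
(np.float64(0.6081342527097643), np.float64(-0.36306890852713436), np.float64(-33.90641514500373), np.float64(4814.02911121198))
t 38.23 pos [ 0.5534 -0.4406  0.36  ] yaw -35.0 q6 -13 tilt 0.01 open 0.248 F [-0.3  0.  -2.2]
 offset mm [94.6 -0.2 -0. ] spin -0.6 rows>= 2.0 final q6 ~ 4
```

View pics/v2.png

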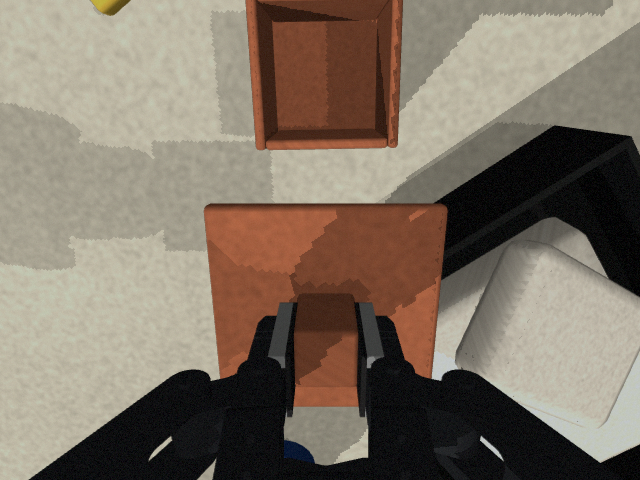

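```bash
python3 -m handwheel '[{"offset":[0.02,0,0],"spin":-0.5,"grip":0},{"offset":[0.05,0,0],"spin":-1,"grip":0},{"offset":[0.08,0,0],"spin":-1,"grip":0},{"offset":[0.0955,0,0],"spin":-1,"grip":0},{"offset":[0.0955,0,0.01],"spin":-1,"grip":0},{"offset":[0.0955,0,0.035],"spin":-1,"grip":0},{"offset":[0.0955,0,0.06],"spin":-1,"grip":0},{"offset":[0.0955,0,0.08],"spin":-1,"grip":0},{"offset":[0.0955,0,0.086],"spin":-1,"grip":0},{"offset":[0.0955,0,0.086],"spin":-1,"grip":0},{"offset":[0.0955,0,0.086],"spin":-1,"grip":0},{"offset":[0.0955,0,0.086],"spin":-1,"grip":0}]'
python3 - <<'E'
from h import *
p=cam("wrist");cv2.imwrite("pics/x.png",p["color"][:,:,::-1])
go(.6084,-.3624,.2636,-34)
E
```

```text
time_s: 39.72
eef_pos: [0.6088, -0.3621, 0.2753]
eef_rot: [0.001, 0.883, 0.47, 0.0]
wrist_force: [-0.6, -0.1, -2.4]
opening: 0.246
t 39.77 pos [ 0.6087 -0.362   0.2751] yaw -34.0 q6 -6 tilt 0.10 open 0.244 F [ 0.7 -0.9 -2.2]
 offset mm [-0.5 -0.1 11.5] spin 0.0 rows>= 1.0 final q6 ~ 3
```

View pics/x.png

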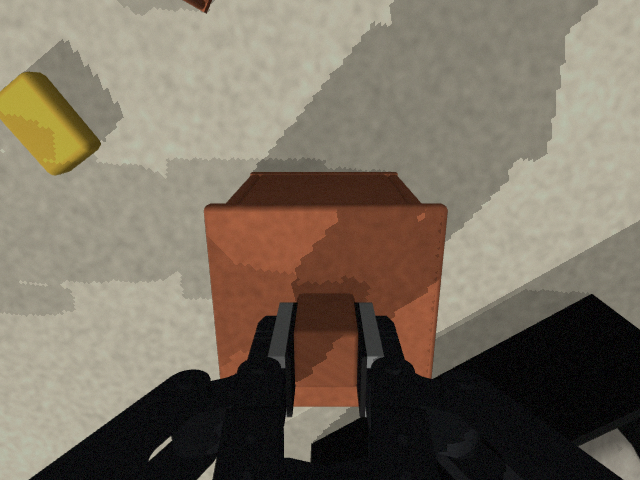

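Pot top edge is level and centred under the lid (252–398 vs lid 207–447). Lowering.

```bash
python3 -m handwheel '[{"offset":[-0.0005,0,0.003],"spin":0,"grip":0},{"offset":[-0.0005,0,0.006],"spin":0,"grip":0},{"offset":[-0.0005,0,0.008],"spin":0,"grip":0},{"offset":[-0.0005,0,0.0095],"spin":0,"grip":0},{"offset":[-0.0005,0,0.0105],"spin":0,"grip":0},{"offset":[-0.0005,0,0.0113],"spin":0,"grip":0},{"offset":[-0.0005,0,0.0113],"spin":0,"grip":0}]'
python3 -c "
from h import *
go(.6084,-.3624,.2636,-34)"
```

```text
time_s: 40.65
eef_pos: [0.6083, -0.3623, 0.2636]
eef_rot: [0.0, 0.883, 0.47, 0.0]
wrist_force: [-2.9, 2.0, 5.6]
opening: 0.245
t 40.65 pos [ 0.6083 -0.3623  0.2636] yaw -34.0 q6 -6 tilt 0.04 open 0.245 F [-2.9  2.   5.6]
 offset mm [-0.1  0.1 -0. ] spin 0.0 rows>= 1.0 final q6 ~ 3
```

```bash
python3 -m handwheel '[{"offset":[0,0,0],"spin":0,"grip":0.3},{"offset":[0,0,0],"spin":0,"grip":0.4},{"offset":[0,0,0],"spin":0,"grip":0.6},{"offset":[0,0,0],"spin":0,"grip":0.8},{"offset":[0,0,0],"spin":0,"grip":0.8},{"offset":[0,0,-0.02],"spin":0,"grip":0.8},{"offset":[0,0,-0.06],"spin":0,"grip":1},{"offset":[0,0,-0.1],"spin":0,"grip":1},{"offset":[0,0,-0.14],"spin":0,"grip":1},{"offset":[0,0,-0.14],"spin":0,"grip":1},{"offset":[0,0,-0.14],"spin":0,"grip":1},{"offset":[0,0,-0.14],"spin":0,"grip":1}]'
python3 - <<'E'
from h import *
p=cam("wrist");cv2.imwrite("pics/y.png",p["color"][:,:,::-1])
fit2([p],"pot_large_square","lid_large_square",.608,-.3631,np.radians(-34),.070)
go(.40,0,.45,90)
E
```

```text
time_s: 42.15
eef_pos: [0.6079, -0.362, 0.4011]
eef_rot: [-0.001, 0.883, 0.47, -0.001]
wrist_force: [0.1, -0.4, -0.4]
opening: 0.999
pot 607.7 -363.4 mm yaw -34.1 | lid 609.6 -361.3 yaw -34.1 | diff 1.9 2.1 -0.0 cost 613
t 42.20 pos [ 0.6079 -0.362   0.4011] yaw -34.0 q6 -6 tilt 0.16 open 1.001 F [-0.5 -0.2  0.2]
 offset mm [ 184.  -374.9  -47.9] spin -124.0 rows>= 7.0 final q6 ~ -90
```

View pics/y.png

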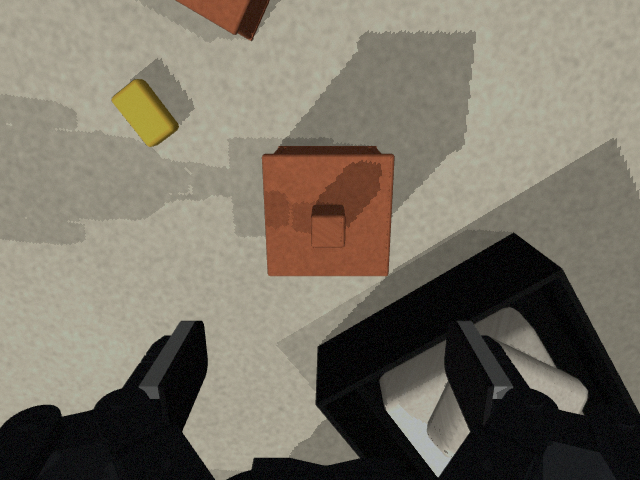

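```bash
python3 -m handwheel '[{"offset":[0.05,-0.11,-0.05],"spin":-40,"grip":1},{"offset":[0.1,-0.2,-0.05],"spin":-124,"grip":1},{"offset":[0.184,-0.375,-0.05],"spin":-124,"grip":1},{"offset":[0.184,-0.375,-0.05],"spin":-124,"grip":1},{"offset":[0.184,-0.375,-0.05],"spin":-124,"grip":1},{"offset":[0.184,-0.375,-0.05],"spin":-124,"grip":1},{"offset":[0.184,-0.375,-0.05],"spin":-124,"grip":1},{"offset":[0.184,-0.375,-0.05],"spin":-124,"grip":1},{"offset":[0.184,-0.375,-0.05],"spin":-124,"grip":1},{"offset":[0.184,-0.375,-0.05],"spin":-124,"grip":1},{"offset":[0.184,-0.375,-0.05],"spin":-124,"grip":1},{"offset":[0.184,-0.375,-0.05],"spin":-124,"grip":1},{"offset":[0.184,-0.375,-0.05],"spin":-124,"grip":1},{"offset":[0.184,-0.375,-0.05],"spin":-124,"grip":1},{"offset":[0.184,-0.375,-0.05],"spin":-124,"grip":1},{"offset":[0.184,-0.375,-0.05],"spin":-124,"grip":1}]'
python3 -m handwheel '[{"offset":[0,0.35,0],"spin":0,"grip":1},{"offset":[0,0.35,0],"spin":0,"grip":1},{"offset":[0,0.35,0],"spin":0,"grip":1},{"offset":[0,0.35,0],"spin":0,"grip":1},{"offset":[0,0.35,0],"spin":0,"grip":1},{"offset":[0,0.35,0],"spin":0,"grip":1},{"offset":[0,0.35,0],"spin":0,"grip":1},{"offset":[0,0.35,0],"spin":0,"grip":1},{"offset":[0,0.35,0],"spin":0,"grip":1},{"offset":[0,0.35,0],"spin":0,"grip":1}]'
python3 - <<'E'
from h import *
t=cam("top");s=cam("scene");cv2.imwrite("pics/t4.png",cv2.resize(t["color"][110:250,180:560],None,fx=2.1,fy=2.1,interpolation=cv2.INTER_CUBIC)[:,:,::-1]);cv2.imwrite("pics/s4.png",cv2.resize(s["color"][190:310,110:460],None,fx=2.2,fy=2.2,interpolation=cv2.INTER_CUBIC)[:,:,::-1])
cv2.imwrite("pics/t4f.png",t["color"][:,:,::-1])
for ps in([t],[s]):
  for a,x,y,w,z in (("small_square",.6395,-.1855,27.3,.054),("large_round",.6395,.183,0,.077),("small_round",.6705,0,0,.062),("large_square",.608,-.363,-34,.07)):
    fit2(ps,"pot_"+a,"lid_"+a,x,y,np.radians(w),z)
print(ctrl.get_obs()["time_s"])
E
```

```text
time_s: 44.2
eef_pos: [0.4001, -0.0001, 0.4527]
eef_rot: [-0.0, 0.0, 1.0, -0.0]
wrist_force: [-0.4, 1.2, 0.1]
opening: 0.998
time_s: 45.45
eef_pos: [0.4003, 0.3491, 0.4529]
eef_rot: [0.0, 0.001, 1.0, 0.0]
wrist_force: [1.3, 0.0, 1.3]
opening: 1.003
pot 642.2 -187.2 mm yaw 29.0 | lid 640.7 -185.6 yaw 27.0 | diff -1.5 1.6 -1.9 cost 14
pot 642.3 183.7 mm yaw 0.2 | lid 640.0 181.6 yaw 2.7 | diff -2.3 -2.1 2.4 cost 14
pot 674.6 -1.3 mm yaw -1.4 | lid 671.0 -0.6 yaw 0.3 | diff -3.7 0.7 1.6 cost 11
pot 610.8 -365.6 mm yaw -33.9 | lid 610.3 -363.1 yaw -34.3 | diff -0.5 2.6 -0.4 cost 22
pot 637.4 -186.6 mm yaw 26.5 | lid 639.6 -185.0 yaw 26.6 | diff 2.2 1.6 0.2 cost 218
pot 633.3 183.7 mm yaw 2.0 | lid 639.0 182.2 yaw 6.5 | diff 5.7 -1.5 4.5 cost 18
pot 665.3 -1.2 mm yaw 0.6 | lid 670.1 -0.1 yaw 5.1 | diff 4.8 1.1 4.5 cost 127
pot 606.1 -364.5 mm yaw -36.4 | lid 608.6 -362.8 yaw -34.6 | diff 2.5 1.7 1.8 cost 23
45.55
```

View pics/t4.png

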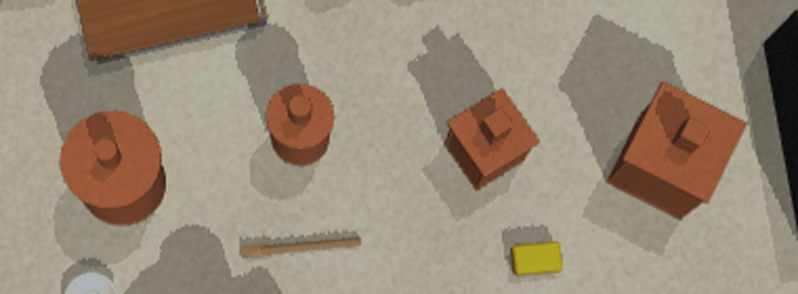

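View pics/s4.png

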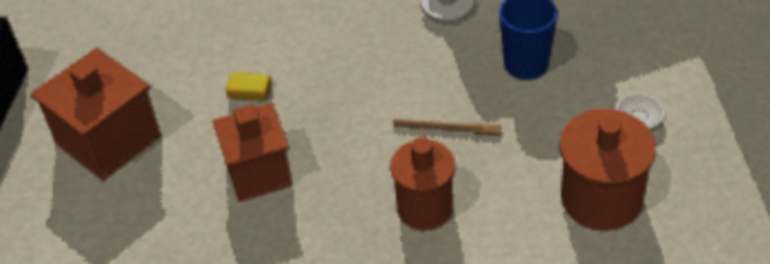

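View pics/t4f.png

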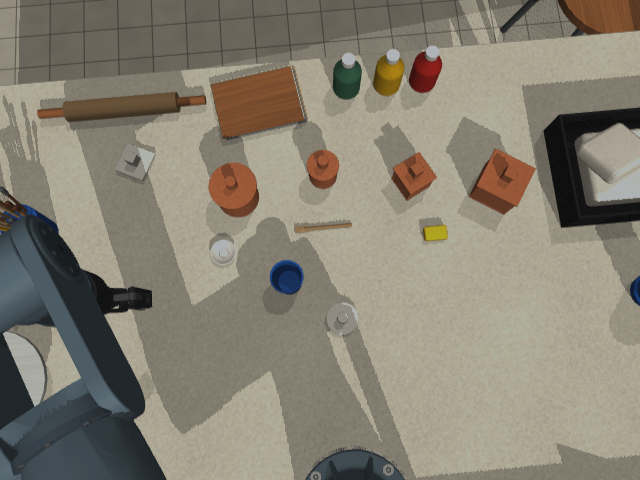

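```bash
python3 -c "
from bench import ctrl
print(ctrl.get_obs()['time_s'],ctrl.hand_in())"
```

```text
the job is handed in; nothing more can be done
45.55 None
```

I put all four clay lids on their own pots, squared up on the two square pots, and handed the job in at 45.6 s. I left the white look-alikes alone. The hand-in returned no verdict.

**How they went down:** Each lid was held by its knob and lowered until it touched at the expected seating height, with 5 to 7 N on the wrist. The gripper then opened slowly and lifted straight up. In the last top and scene pictures all four lids look flat, and the pots and the blue cup stand where they were. The arm is clear of everything.

**Centring:** I planned every placing to be within about 1 mm. The final fits by camera did not fully agree:
- **Top and scene cameras:** the lid-to-pot offset differs by opposite amounts in x (top −0.5 to −3.7 mm, scene +2.2 to +5.7 mm). In y the offsets are 0.7 to 2.6 mm. I take this to be calibration and shading, because the lid positions themselves agree with the plan to about 2.5 mm.
- **Wrist camera:** just after each release it showed the lid about 2 to 3 mm to one side. The top and scene cameras do not show that shift.

**Squareness:** For the small square lid the last fits give −1.9° (top) and 0.2° (scene). For the large square lid they give −0.4° (top) and 1.8° (scene). The wrist view gave about 0° for both.

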